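Clamp a dowel in a tilted hobby chuck

ROBOT

A 7-joint arm with a two-finger parallel gripper is mounted at the origin on the work surface. World frame = base frame: x ahead of the robot, y to its left, z up, the work surface at z = 0. Lengths are in m, angles in rad, forces in N, time in s.
With the tool pointing down it reaches from about 0.4 to 0.85 m from the base axis. Payload 4.5 kg.
Tool frame: the origin (TCP) lies midway between the tips of the shut fingers; the grasp point (between the pads) lies 19 mm behind it; z points along the fingers, y is the line along which they close (so a half turn about z gives the same grasp; the last joint's range is limited). The gripper opens to 88 mm and grips with 3 to 60 N. Pads are 18 mm wide; open, the fingers measure 123 mm over their backs; the gripper's body (75 mm by 187 mm) begins 45 mm behind the grasp point.
Start: joints at [-1.271, 0.689, -0.195, 1.565, 0.157, 0.902, -0.215], TCP at [0.164, 0.603, 0.239] pointing down, gripper open.
Joint ranges: [-3.01, 3.01], [-0.46, 2.08], [-1.47, 1.51], [0.13, 2.56], [-1, 4.14], [0.04, 2.09], [-2.66, 2.66]. Speed limits (rad/s): [2.57, 2.57, 3.14, 3.14, 3.14, 3.14, 3.14].

INTERFACE

Orientations are given as a unit quaternion [x, y, z, w].
In Python, from plant import r gives the robot as it stands.
- The arm moves only by the tool move_arm, never from a script. Its argument "targets" is a list that holds one entry, the list of rows, each a list of 7 numbers: the opening, from 0 (shut) to 1 (fully open), then the shift along the tool's x, y, z in mm, then the turn, a rotation vector about the tool's x, y, z in degrees. In form: [[[claw, dx, dy, dz, ax, ay, az], ...]]. A call has 1 to 10 rows; each row is the pose to reach, as a shift and turn from the pose commanded when the call began, along the tool's axes at that moment; what a row does not reach only later rows make up. A row lasts 1/8 s, in which the tool goes at most 62.5 mm and 10.7 degrees, less where a joint would pass 70% of its speed; a pose out of reach is approached as far as the arm can. A call with a gripper value outside its range is refused whole. The fingers move at their own pace and stop on an object; "newtons" is the grip in N (left out, the last holds). Time passes only in rows, so rows that repeat a pose let the fingers close. It gives the time, the measured TCP pose, the force, the opening and the grip force at its end, in the units of the state.
- r.get_state(): the state, without advancing time (a new reading comes with each control period).
- r.snapshot(name): name is "scene" or "side" or "wrist"; returns the picture (480x640x3 uint8, red, green, blue); there is no depth.
- r.camera_info(name): a dict with "fx", "fy", "cx", "cy" (pixels), "k1" (the pictures are not rectified: a ray, as slopes to the right and down, at radius r is drawn at 1 + k1 r^2 times it, then the intrinsics apply), "R" (3x3) and "t" (3): a world point X has camera coordinates R X + t. Camera axes: x right, y down, z forward; pixel columns grow to the right and rows downward; lengths in m; the calibration is good to about 2 mm. A picture is of the moment at which its call begins: read the wrist's pose just before it. camera_info takes no time and is no camera call; for the wrist camera it gives the pose at the moment of the call.
- r.finish_job(): hands the job in; it is judged then, once.
The state is a dict: "clock": time; "q": joint angles; "qd": joint speeds; "joint_torque": joint torques, N m; "tool_pos": TCP position; "eef_rot": TCP orientation; "contact_force": force on the tool from outside, world axes, zero at the start; "moment": the same for the moment, N m; "opening": opening from 0.0 (shut) to 1.0 (fully open); "finger_force": force on a finger pad.
Only numpy, scipy, OpenCV 4.12 (cv2) and the standard library are available. Lean on these libraries where they do the work, as an engineer would, in place of code of your own. Each camera call takes 0.05 s, during which the arm holds its last target. There are 200 camera calls.

TASK

Take the short beech dowel out of the grey rack and put it into the tilted hobby chuck, all the way down until it stands on the bottom of the bore. Then turn the black chuck sleeve clockwise (seen looking into the jaws) until the three jaws have closed on the dowel and the sleeve comes up firmly tight. Leave the dowel clamped there, and do not disturb the other things on the stool or in the rack.

Things in the scene. Friction and masses are not known exactly. Their poses are not given: they have to be found in the camera images.
- stool: low white plastic step stool, fixed; flat top 340 (x) by 500 (y), 110 above the table. Origin on the table under its centre. Everything for the task stands on its top
- chuck: hobby chuck stand: blue round suction foot, diameter 84, 34 high, fixed to the stool; origin at the centre of the foot's underside, z up. Its ball joint is locked with the chuck head leaning 35 degrees (0.61 rad) from vertical towards this body's -x. It can stand at either end of the stool
- chuck_mouth (a point): centre of the open face of the chuck (steel nose ring, outer diameter 34, bore 19); z axis points out of the chuck along its axis. The brass jaws stand 2 proud of this face
- chuck_seat (a point): centre of the bore's flat bottom, 32 below the mouth on the chuck axis, z axis out along the axis
- sleeve_grip (a point): point on the chuck axis at the height to grip the sleeve: black ribbed sleeve, diameter 44, 36 long along the axis (from 15 on the mouth side of this point to 21 on the foot side), mouth face 23 beyond this point. Its frame turns with the sleeve; z is the chuck axis, outwards
- sleeve (a joint): turn of the sleeve in rad; grows when turned clockwise seen looking into the jaws, range 0 to 3.9. Each rad moves all three jaws 1.4 mm inwards. At 0 the jaw faces stand on a circle of radius 9.5, so they meet a 12 dowel at about 2.5; it must be driven beyond that to clamp (resistance then rises). Stiff: it stays where it is left; turning it free takes 0.12 Nm
- jaw0: first of three brass jaws, moved together by the sleeve; origin on the chuck axis 68 below the mouth at sleeve 0, z along the chuck axis
- jaw1: second jaw, as jaw0, 120 degrees round
- jaw2: third jaw, as jaw0, 240 degrees round
- rack: grey plastic block 56 (x) by 134 (y) by 30 high, fixed on the stool at the other end from the chuck; origin centre of underside, z up. Three holes of 14 diameter, 22 deep, at y = -42, 0, 42 on its centre line hold the two dowels and the punch, in any order
- short_dowel: the short beech dowel: diameter 12, 64 long, 15 g, loose upright in a rack hole with 42 showing; origin at the centre of its lower end, z along its length
- short_dowel_center (a point): middle of the short dowel, 32 from either end
- long_dowel: beech dowel, diameter 12, 94 long, upright in the rack; origin at lower end. Leave alone
- punch: steel punch, diameter 12, 80 long (top 20 is thinner, 8), upright in the rack; origin at lower end. Leave alone
- level: yellow level 22 by 200 (y) by 40 high; origin centre of underside. Leave alone
- hammer: hammer, 205 long, 25 high, lying along its x with the red silicone handle to -x, steel head (70 across) at +x; origin under the middle. Leave alone
- case: closed small aluminium case 90 by 120 by 45 high with a press-button latch; origin centre of underside. Leave alone
- hex_keys: steel ring with four hex keys, about 75 by 45, 6 high; origin at the ring's centre. Leave alone
- tape_measure: orange tape measure 34 by 66 by 62 high; origin centre of underside. Leave alone

How it is judged:
By the outcome, as a careful person would: the job done as asked, in the order asked, and still so for the second after the job is handed in, with the robot touching nothing.
It also fails if it takes over 64 s, if anything falls off the work surface, if the arm or the gripper's body presses on something with over 40 N, if the wrist force passes 120 N, or if a joint passes its speed limit or range.

## Working session

There is one attempt and no reset: what is moved stays moved. The work goes in short steps, Python scripts to look and compute and a tool call to move; the robot and the scene stay as the last step left them, time stands still between calls to the robot, and variables do not carry over. Pictures are saved under pics/ and viewed, at most 10 in all, crops included, and the job is handed in when it is done.

Besides the shell and the picture viewer there is one more tool, called as name(argument=value, ...) on one line, values as JSON. move_arm: Moves the arm, as the interface text tells. Its arguments: {"type":"object","properties":{"targets":{"type":"array","items":{"type":"array","items":{"type":"array","items":{"type":"number"}}}},"newtons":{"type":"number"}},"required":["targets"]}

```bash
ls; mkdir -p pics; python3 - <<'E'
from plant import r
import cv2
s=r.get_state();print(s)
for n in("scene","side"):
    cv2.imwrite(f"pics/{n}0.png",cv2.cvtColor(r.snapshot(n),cv2.COLOR_RGB2BGR));print(n,r.camera_info(n))
print(r.camera_info("wrist"))
E
```

```text
pics
{'clock': 0.0, 'q': array([-1.27119368,  0.68997641, -0.19449512,  1.56634208,  0.1573093 ,
        0.9025015 , -0.21507993]), 'qd': array([ 2.34701046e-03,  3.12968396e-04,  1.45408145e-03,  5.82035602e-04,
       -6.69502733e-05,  8.58306737e-04,  1.66657603e-03]), 'joint_torque': array([ 8.98965527e-05, -5.27570415e+01, -1.26658671e+00, -1.53428900e+01,
       -5.25063230e-02,  6.54754855e-03,  1.77017077e-04]), 'tool_pos': array([0.16407182, 0.602424  , 0.23791481]), 'eef_rot': array([ 1.32463081e-01,  9.91187515e-01, -9.16875901e-04, -4.50584451e-05]), 'contact_force': array([-0.08418554,  0.79760803, -0.8322602 ]), 'moment': array([-0.03702102, -0.03552097,  0.02952744]), 'finger_force': 0.0, 'opening': 0.9984651986154097}
scene {'fx': 515.3068871427922, 'fy': 515.3068871427922, 'cx': 320.2827496449172, 'cy': 237.70832986762778, 'k1': -0.05065483886820765, 'R': array([[-0.82785017,  0.56089184, -0.00802786],
       [ 0.3129128 ,  0.44987241, -0.83648096],
       [-0.46556383, -0.69499292, -0.54793719]]), 't': array([ 0.49456705, -0.05169498,  1.09821771])}
side {'fx': 501.0930346822085, 'fy': 501.0930346822085, 'cx': 317.2888553527266, 'cy': 236.6382421540782, 'k1': -0.08761959141848676, 'R': array([[-0.77050833, -0.63740712,  0.00539213],
       [-0.36532872,  0.43465183, -0.82317235],
       [ 0.52235221, -0.63623105, -0.56776598]]), 't': array([0.47550995, 0.34525708, 0.49446064])}
{'fx': 384.8513965916728, 'fy': 384.8513965916728, 'cx': 318.62479721367015, 'cy': 243.07819966294753, 'k1': -0.07229466206950318, 'R': array([[ 0.26356157,  0.96464202, -0.00103673],
       [ 0.91880278, -0.25070963,  0.30487067],
       [ 0.29383114, -0.08130474, -0.95239319]]), 't': array([-0.62325653, -0.04083091,  0.39066469])}
```

View pics/scene0.png

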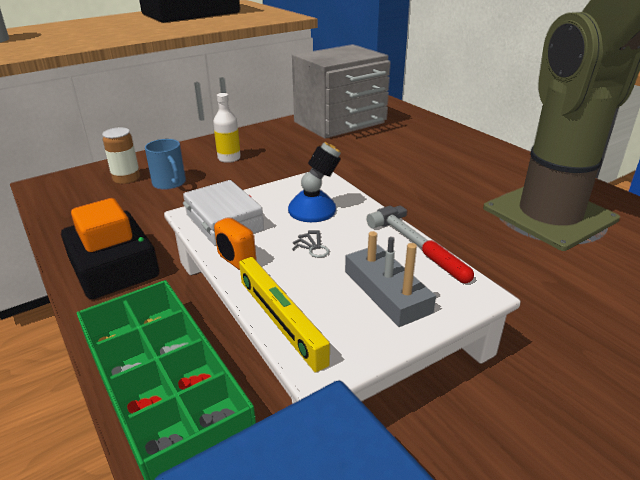

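View pics/side0.png

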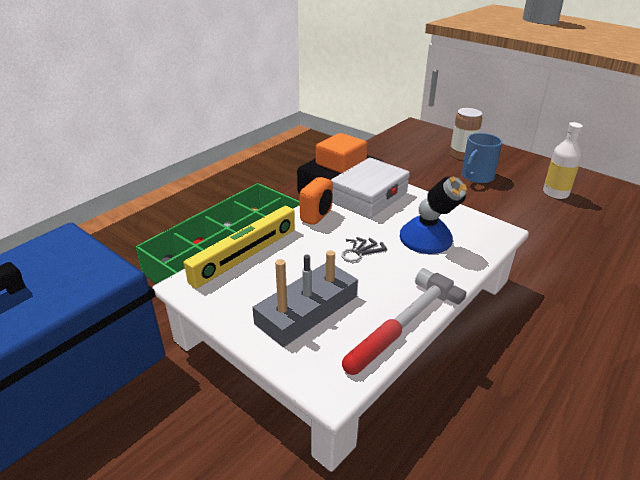

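The scene view shows the short dowel at the far end of the rack (top about 372,233), with the punch in the middle and the long dowel nearest. The chuck foot is at (312,205) and its mouth near (332,148). In the side view the short dowel top is about (331,251), the mouth (457,188) and the foot (427,233).

```bash
cat > h.py <<'E'
import numpy as np, cv2
from scipy.spatial.transform import Rotation as Rn
from plant import r
def ray(ci,u,v):
    K=np.array([[ci['fx'],0,ci['cx']],[0,ci['fy'],ci['cy']],[0,0,1.]])
    p=cv2.undistortPoints(np.array([[[u,v]]],float),K,np.array([ci['k1'],0,0,0,0.]))[0,0]
    R=np.array(ci['R']);d=R.T@np.array([p[0],p[1],1]);return -R.T@np.array(ci['t']),d/np.linalg.norm(d)
def plane(ci,u,v,z):
    o,d=ray(ci,u,v);return o+d*(z-o[2])/d[2]
def tri(obs):
    A=np.zeros((3,3));b=np.zeros(3);L=[ray(*x) for x in obs]
    for o,d in L:
        P=np.eye(3)-np.outer(d,d);A+=P;b+=P@o
    X=np.linalg.solve(A,b)
    return X,[np.linalg.norm(np.cross(X-o,d)) for o,d in L]
def proj(ci,X):
    K=np.array([[ci['fx'],0,ci['cx']],[0,ci['fy'],ci['cy']],[0,0,1.]])
    return cv2.projectPoints(np.array(X,float).reshape(-1,1,3),cv2.Rodrigues(np.array(ci['R']))[0],np.array(ci['t']),K,np.array([ci['k1'],0,0,0,0.]))[0][:,0]
def hsv(img): return cv2.cvtColor(img,cv2.COLOR_RGB2HSV)
def save(n,img): cv2.imwrite(f"pics/{n}.png",cv2.cvtColor(img,cv2.COLOR_RGB2BGR))
def blobs(m,amin=15):
    n,l,st,c=cv2.connectedComponentsWithStats(m.astype(np.uint8)*255)
    return [(st[i].tolist(),c[i].round(1).tolist()) for i in range(1,n) if st[i][4]>=amin]
E
python3 - <<'E'
from h import *
C={n:r.camera_info(n) for n in("scene","side")}
I={n:cv2.cvtColor(cv2.imread(f"pics/{n}0.png"),cv2.COLOR_BGR2RGB) for n in C}
roi={"scene":(290,130,450,330),"side":(240,160,490,350)}
for n in C:
    x0,y0,x1,y1=roi[n];H=hsv(I[n][y0:y1,x0:x1])
    h,s,v=[H[...,i].astype(int) for i in range(3)]
    print(n,"beech",[( [b[0][0]+x0,b[0][1]+y0]+b[0][2:],c[0]+x0,c[1]+y0) for b,c in blobs((h>8)&(h<22)&(s>70)&(v>90))])
    print(n,"blue",[( [b[0][0]+x0,b[0][1]+y0]+b[0][2:],c[0]+x0,c[1]+y0) for b,c in blobs((h>100)&(h<125)&(s>150))])
def T(a,b): X,e=tri([(C['scene'],*a),(C['side'],*b)]);print(X.round(4),np.round(e,4))
T((372.5,233),(331,252));T((331,148.5),(456.5,188));T((411,246),(281,262));T((390,239),(307,256))
for n in C:
    x0,y0,x1,y1=(300,135,350,225) if n=="scene" else (395,165,480,255)
    save(n+"c",cv2.resize(I[n][y0:y1,x0:x1],None,fx=6,fy=6,interpolation=cv2.INTER_CUBIC))
a=cv2.imread("pics/scenec.png");b=cv2.imread("pics/sidec.png");H=540
cv2.imwrite("pics/cc.png",np.hstack([a[:H],b[:H]]))
E
```

```text
Traceback (most recent call last):
TypeError: 'int' object is not subscriptable
```

```bash
python3 - <<'E'
from h import *
C={n:r.camera_info(n) for n in("scene","side")}
I={n:cv2.cvtColor(cv2.imread(f"pics/{n}0.png"),cv2.COLOR_BGR2RGB) for n in C}
roi={"scene":(290,130,450,330),"side":(240,160,490,350)}
for n in C:
    x0,y0,x1,y1=roi[n];H=hsv(I[n][y0:y1,x0:x1])
    h,s,v=[H[...,i].astype(int) for i in range(3)]
    for nm,m in(("beech",(h>8)&(h<22)&(s>70)&(v>90)),("blue",(h>100)&(h<125)&(s>150))):
        print(n,nm,[([b[0]+x0,b[1]+y0]+b[2:],round(c[0]+x0,1),round(c[1]+y0,1)) for b,c in blobs(m)])
def T(a,b): X,e=tri([(C['scene'],*a),(C['side'],*b)]);print(X.round(4),np.round(e,4))
T((372.5,233),(331,252));T((331,148.5),(456.5,188));T((411,246),(281,262));T((390,239),(307,256))
a,b=[cv2.resize(I[n][y:y+90,x:x+w],None,fx=6,fy=6,interpolation=cv2.INTER_CUBIC) for n,x,y,w in(("scene",295,135,50),("side",398,168,82))]
save("cc",np.hstack([a,b]))
E
```

```text
scene beech [([290, 130, 160, 121, 9779], 392.8, 171.3), ([368, 130, 8, 4, 17], 371.3, 131.1), ([367, 231, 10, 31, 237], 371.6, 246.3), ([402, 243, 15, 52, 469], 408.9, 268.8)]
scene blue [([290, 191, 46, 31, 1072], 311.7, 207.4)]
side beech [([240, 160, 63, 32, 1152], 268.3, 172.9), ([316, 160, 48, 13, 363], 338.4, 164.1), ([450, 162, 13, 4, 23], 456.0, 163.0), ([447, 166, 10, 10, 28], 451.4, 170.5), ([455, 166, 7, 7, 17], 458.6, 169.5), ([449, 174, 12, 10, 44], 453.5, 178.1), ([299, 177, 34, 48, 1007], 313.0, 199.8), ([425, 176, 12, 11, 35], 431.3, 181.2), ([452, 176, 38, 36, 261], 470.1, 194.1), ([467, 180, 6, 6, 15], 469.1, 182.7), ([475, 184, 9, 6, 20], 478.7, 186.4), ([291, 186, 7, 12, 32], 293.9, 191.7), ([326, 250, 9, 32, 261], 329.8, 265.7), ([275, 259, 12, 54, 489], 280.9, 285.7)]
side blue [([400, 216, 52, 38, 1390], 425.7, 236.4)]
[0.5484 0.0572 0.1821] [0.0003 0.0003]
[ 0.4776 -0.1418  0.2175] [0.0004 0.0004]
[0.5571 0.1401 0.2103] [0.0003 0.0003]
[0.5536 0.0983 0.1966] [0.0004 0.0004]
```

View pics/cc.png

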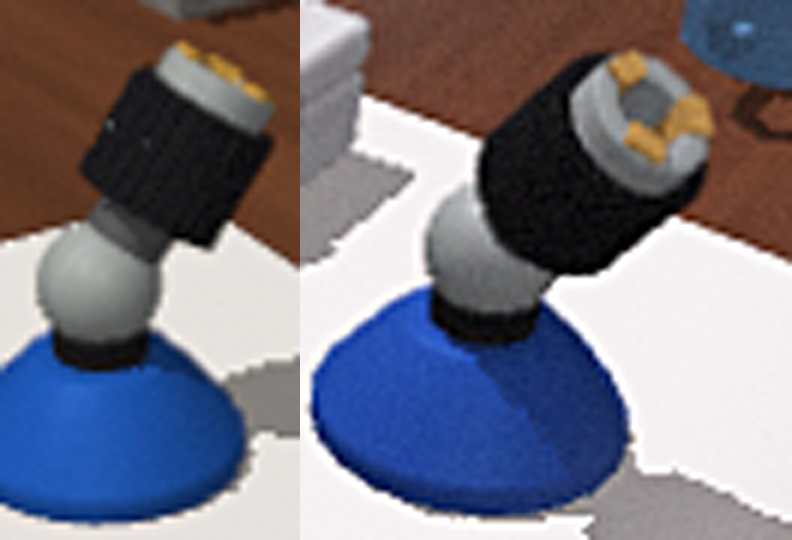

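Scene crop: the nose-ring face centre is near scene (331.2,147.5) and the ball near (311.3,182.5). In the side view, the mouth is near (456.3,186.3) and the ball near (429.3,209.2). The chuck leans towards the robot. Next I lift and swing over to the rack.

move_arm(targets=[[[1,0,0,-62,0,0,0],[1,-50,-40,-80,0,0,10],[1,-100,-80,-80,0,0,20],[1,-150,-123,-80,0,0,30],[1,-200,-165,-80,0,0,40],[1,-250,-207,-80,0,0,50],[1,-300,-248,-80,0,0,60],[1,-350,-290,-80,0,0,70],[1,-400,-330,-80,0,0,80],[1,-450,-372,-80,0,0,80.8]]])

```text
clock: 1.35
tool_pos: [0.4878, 0.1439, 0.3186]
eef_rot: [0.744, 0.669, -0.0, -0.0]
contact_force: [0.4, 1.0, 0.0]
opening: 0.998
finger_force: 0.0
```

```bash
cat >> h.py <<'E'
def pose(): s=r.get_state();return np.array(s['tool_pos']),Rn.from_quat(s['eef_rot']),s
def delta(p,R):
    p0,R0,s=pose();print("d mm",(R0.inv().apply(np.array(p)-p0)*1e3).round(1),"turn",np.degrees((R0.inv()*R).as_rotvec()).round(1))
E
python3 - <<'E'
from h import *
p,R,s=pose();print(s['clock'],p,R.as_matrix().round(3),s['q'].round(2))
C={n:r.camera_info(n) for n in("scene","side")}
def T(n,a,b): X,e=tri([(C['scene'],*a),(C['side'],*b)]);print(n,X.round(4),np.round(e,4));return X
m=T("mouth",(331.2,147.5),(456.3,186.3));b=T("ball",(311.3,182.5),(429.3,209.2))
d=m-b;print(d/np.linalg.norm(d),np.degrees(np.arccos(d[2]/np.linalg.norm(d))),np.degrees(np.arctan2(d[1],d[0])))
for n,u in(("scene",(311.7,221)),("side",(425.7,253))):pass
y=np.array([.104,.994,0]);y/=np.linalg.norm(y)
E
```

```text
1.35 [0.48776001 0.14390512 0.31855138] [[ 0.106  0.994 -0.   ]
 [ 0.994 -0.106 -0.   ]
 [-0.    -0.    -1.   ]] [-0.51  0.44  0.21  1.81 -0.11  0.9  -0.36]
mouth [ 0.478  -0.1408  0.2201] [0. 0.]
ball [ 0.516  -0.1449  0.1647] [0.0001 0.0001]
[-0.56443213  0.06120781  0.82320713] 34.59285961859312 173.81095034017486
```

move_arm(targets=[[[1,-60,17,0,0,0,0],[1,-120,34,0,0,0,0],[1,-180,51,0,0,0,0],[1,-180,51,0,0,0,0],[1,-180,51,0,0,0,0]]])

```text
clock: 1.98
tool_pos: [0.5186, -0.0383, 0.3183]
eef_rot: [0.743, 0.669, 0.0, -0.001]
contact_force: [-0.2, 0.7, -0.4]
opening: 1.003
finger_force: 0.0
```

```bash
python3 - <<'E'
from h import *
p,R,s=pose();print(p)
ci=r.camera_info("wrist");np.savez("w1.npz",**ci);I=r.snapshot("wrist");save("w1",I)
for X in([.5484,.0572,.182],[.478,-.1408,.2201],[.5571,.1401,.2103]):print(proj(ci,X))
E
```

```text
[ 0.51856517 -0.03832537  0.31834912]
[[348.23136574  91.63037485]]
[[280.84106314 377.11850073]]
[[353.81851046 -61.35515798]]
```

View pics/w1.png

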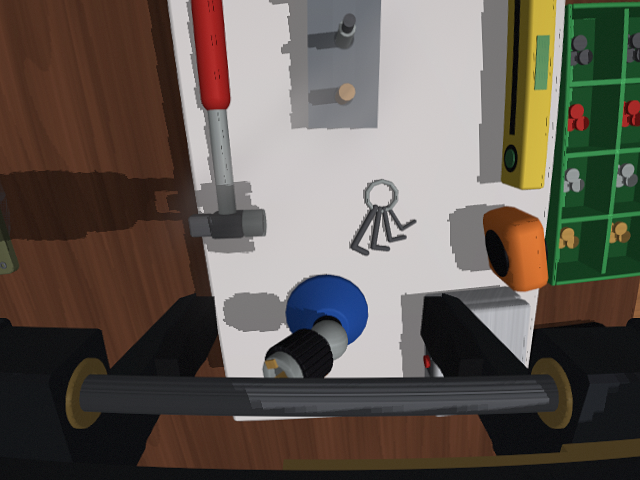

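The dowel top is at (346,92), within 2 px of where I predicted. The gripper bar hides the mouth near (282,370), so I shift to get it in view.

move_arm(targets=[[[1,-60,0,0,0,0,0],[1,-120,0,0,0,0,0],[1,-160,0,0,0,0,0],[1,-160,0,0,0,0,0],[1,-160,0,0,0,0,0]]])

```text
clock: 2.65
tool_pos: [0.5027, -0.1954, 0.3184]
eef_rot: [0.742, 0.67, 0.001, -0.001]
contact_force: [0.1, 0.1, 0.2]
opening: 0.999
finger_force: 0.0
```

```bash
python3 - <<'E'
from h import *
p,R,s=pose();print(p)
ci=r.camera_info("wrist");np.savez("w2.npz",**ci);I=r.snapshot("wrist");save("w2",I)
q=proj(ci,[.478,-.1408,.2201])[0];print(q,proj(ci,[.516,-.1449,.1647]))
x,y=(q-50).astype(int);print(x,y);save("w2c",cv2.resize(I[y:y+100,x:x+120],None,fx=6,fy=6,interpolation=cv2.INTER_CUBIC))
c1=np.load("w1.npz");J=cv2.cvtColor(cv2.imread("pics/w1.png"),cv2.COLOR_BGR2RGB)[75:110,325:370];H=hsv(J).astype(int)
m=(H[...,0]>5)&(H[...,0]<22)&(H[...,1]>60)&(H[...,2]>120);print(blobs(m))
for b,c in blobs(m):print(plane(c1,c[0]+325,c[1]+75,.182))
E
```

```text
[ 0.50267125 -0.19539304  0.31844725]
[271.87602808 165.29873342] [[330.22777834 157.6020451 ]]
221 115
[([14, 9, 16, 17, 213], [21.5, 16.6])]
[0.54721042 0.05734195 0.182     ]
```

View pics/w2c.png

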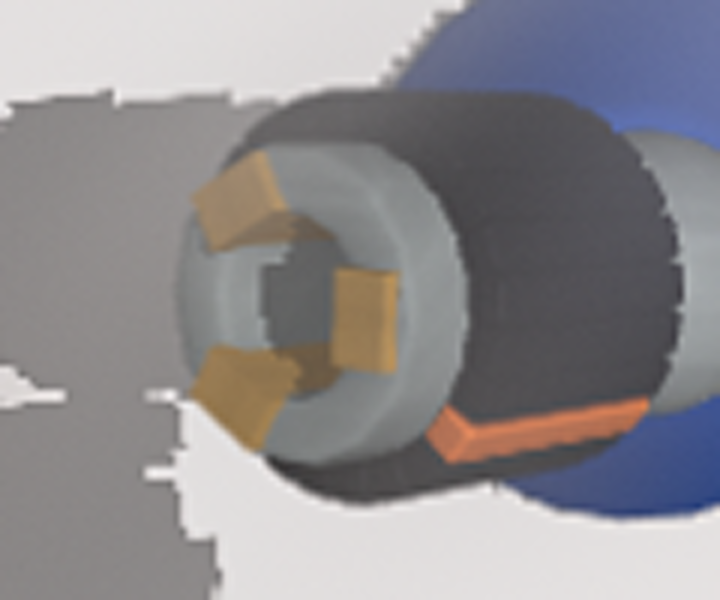

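The mouth face centre is near (270.2,165.5), about 1 mm from the prediction. The orange index mark on the sleeve is near (311,187). Next I fit the foot centre to fix the lean azimuth.

```bash
python3 - <<'E'
from h import *
from scipy.optimize import least_squares
C={"scene":("scene0",r.camera_info("scene"),(270,180,360,235)),"side":("side0",r.camera_info("side"),(385,205,470,265)),"w1":("w1",np.load("w1.npz"),(275,265,380,330)),"w2":("w2",np.load("w2.npz"),(240,80,400,240))}
F=[]
for n,(f,ci,(x0,y0,x1,y1)) in C.items():
    H=hsv(cv2.cvtColor(cv2.imread(f"pics/{f}.png"),cv2.COLOR_BGR2RGB))[y0:y1,x0:x1].astype(int)
    m=((H[...,0]>100)&(H[...,0]<125)&(H[...,1]>140)).astype(np.uint8)
    c=max(cv2.findContours(m,cv2.RETR_EXTERNAL,cv2.CHAIN_APPROX_NONE)[0],key=cv2.contourArea)[:,0]+[x0,y0]
    o=ray(ci,320,240)[0]
    P=np.array([plane(ci,u,v,.112)[:2] for u,v in c]);g=P.mean(0)
    for _ in range(4):   # known radius, near-camera side
        w=(o[:2]-g)/np.linalg.norm(o[:2]-g)
        d=P-g;k=(d@w>0.1*.042) if n[0]=='s' else np.abs(np.linalg.norm(d,axis=1)-.042)<.006
        g=least_squares(lambda q:np.linalg.norm(P[k]-q,axis=1)-.0425,g,loss="soft_l1",f_scale=.001).x
    print(n,g.round(4),k.sum());F.append(g)
mo=tri([(C['scene'][1],331.2,147.5),(C['side'][1],456.3,186.3),(C['w2'][1],270.2,165.5)]);print(mo)
for g in F:
    d=mo[0][:2]-g;print(np.linalg.norm(d),np.degrees(np.arctan2(d[1],d[0])))
E
```

```text
scene [ 0.5141 -0.1482] 51
side [ 0.5163 -0.1475] 59
w1 [ 0.5139 -0.1485] 156
w2 [ 0.5377 -0.1655] 0
(array([ 0.47759818, -0.14082936,  0.22011704]), [np.float64(0.0003561802450181275), np.float64(0.0003732736033619178), np.float64(0.0006573942515307634)])
0.037271626337630044 168.52898878360534
0.039308377000586155 170.2910512423962
0.037072577399984895 168.03420454701393
0.06502178200271763 157.660827707348
```

```bash
cat >> h.py <<'E'
M=np.array([.4775,-.1409,.2200]);t,z=np.radians(35),np.radians(169.5)
A=np.array([np.sin(t)*np.cos(z),np.sin(t)*np.sin(z),np.cos(t)])
def rot(zt,yt):
    yt=yt-zt*(yt@zt);yt/=np.linalg.norm(yt);return Rn.from_matrix(np.c_[np.cross(yt,zt),yt,zt])
Yr=np.array([.9945,-.1045,0]);RG=rot(np.array([0,0,-1.]),Yr)
RC=rot(-A,Yr)
E
python3 - <<'E'
from h import *
delta([.5478,.0572,.28],RG);delta([.5478,.0572,.155],RG)
E
```

```text
d mm [255.5  19.5  38.9] turn [-0.  -0.1  0.2]
d mm [255.3  19.5 163.9] turn [-0.  -0.1  0.2]
```

move_arm(targets=[[[1,60,5,0,0,0,0],[1,120,10,0,0,0,0],[1,180,15,0,0,0,0],[1,240,19.5,20,0,0,0],[1,255.5,19.5,39,0,0,0],[1,255.5,19.5,80,0,0,0],[1,255.5,19.5,120,0,0,0],[1,255.5,19.5,150,0,0,0],[1,255.5,19.5,164,0,0,0],[1,255.5,19.5,164,0,0,0]]], newtons=20)

```text
clock: 3.95
tool_pos: [0.5478, 0.0552, 0.1543]
eef_rot: [0.743, 0.67, -0.0, -0.001]
contact_force: [0.5, -0.0, 0.2]
opening: 1.001
finger_force: 0.0
```

move_arm(targets=[[[0,0,0,0,0,0,0],[0,0,0,0,0,0,0],[0,0,0,0,0,0,0],[0,0,0,0,0,0,0],[0,0,0,0,0,0,0],[0,0,0,0,0,0,0],[0,0,0,0,0,0,0],[0,0,0,0,0,0,0]]], newtons=20)

```text
clock: 4.95
tool_pos: [0.5483, 0.0539, 0.1547]
eef_rot: [0.743, 0.669, 0.0, -0.0]
contact_force: [0.1, -0.3, 0.7]
opening: 0.128
finger_force: 20.0
```

move_arm(targets=[[[0,0,0,-20,0,0,0],[0,0,0,-40,0,0,0],[0,0,0,-90,0,0,0],[0,0,0,-140,0,0,0],[0,0,0,-140,0,0,0],[0,0,0,-140,0,0,0],[0,0,0,-140,0,0,0]]])

```text
clock: 5.82
tool_pos: [0.5472, 0.054, 0.2932]
eef_rot: [0.743, 0.669, -0.001, -0.001]
contact_force: [0.5, -0.1, 0.2]
opening: 0.129
finger_force: 20.0
```

```bash
python3 - <<'E'
from h import *
p,R,s=pose();print(p,R.as_matrix().round(3),s['q'].round(2),s['opening'])
a,b=r.snapshot("scene"),r.snapshot("side");save("s2",a);save("d2",b)
p,R,s=pose();print(p)
n=[r.camera_info(x) for x in("scene","side")]
L=[]
for ci,I in zip(n,(a,b)):
    u,v=proj(ci,p)[0].astype(int);print(u,v)
    L.append(cv2.resize(I[v-50:v+50,u-50:u+50],None,fx=4,fy=4,interpolation=cv2.INTER_CUBIC))
save("g2",np.hstack(L))
E
```

```text
[0.54722536 0.05395366 0.29318856] [[ 0.105  0.994 -0.003]
 [ 0.994 -0.105 -0.   ]
 [-0.001 -0.003 -1.   ]] [-0.31  0.53  0.21  1.73 -0.14  0.89 -0.15] 0.12904089593115714
[0.54753336 0.05391282 0.29341656]
375 156
335 173
```

View pics/g2.png

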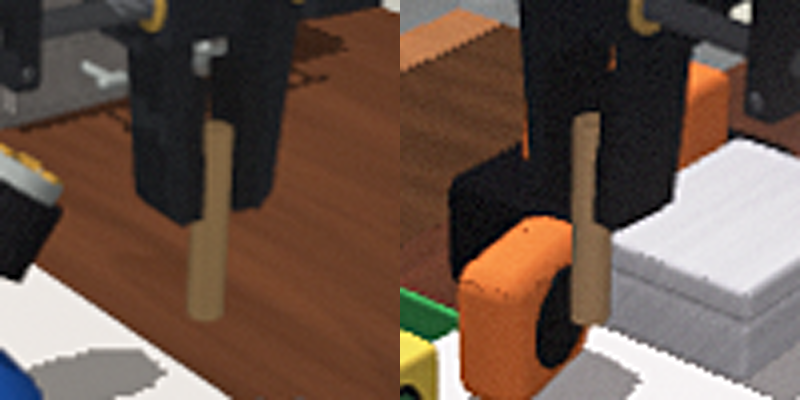

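The dowel is held, with its bottom end near scene (376.5,183.5) and side (332.8,202). I triangulate both ends to get its offset and tilt in the grip.

```bash
python3 - <<'E'
from h import *
p,R,s=pose();a,b=[r.camera_info(x) for x in("scene","side")]
B,e=tri([(a,376.5,183.5),(b,332.75,202)]);T,f=tri([(a,379.7,138),(b,332.4,153.5)])
print(B,e,T,f);print("tool frame bottom",R.inv().apply(B-p)*1e3,"top",R.inv().apply(T-p)*1e3)
# mask-based: beech rows -> centre per row
for n,ci,(x0,y0,x1,y1) in(("s2",a,(360,130,395,192)),("d2",b,(318,145,348,212))):
    I=cv2.cvtColor(cv2.imread(f"pics/{n}.png"),cv2.COLOR_BGR2RGB)[y0:y1,x0:x1];H=hsv(I).astype(int)
    m=(H[...,0]>9)&(H[...,0]<22)&(H[...,1]>50)&(H[...,1]<150)&(H[...,2]>85)
    print(n,[(y0+i,x0+np.where(m[i])[0].min(),x0+np.where(m[i])[0].max()) for i in range(0,y1-y0,4) if m[i].any()])
    print(proj(ci,[p+[0,0,-.021],p+[0,0,.03]]).round(1).tolist())
E
```

```text
[0.5469588  0.05812221 0.25747739] [np.float64(4.316208296277012e-05), np.float64(4.316208296276666e-05)] [0.54778547 0.06012521 0.32088686] [np.float64(0.0003042513388047253), np.float64(0.00030425133880466337)]
tool frame bottom [ 4.14969044 -0.91834588 35.93897861] top [  6.1863271   -0.47369149 -27.47325153]
s2 [(138, np.int64(376), np.int64(382)), (142, np.int64(376), np.int64(382)), (146, np.int64(377), np.int64(382)), (150, np.int64(377), np.int64(382)), (154, np.int64(376), np.int64(381)), (158, np.int64(376), np.int64(388)), (162, np.int64(372), np.int64(381)), (166, np.int64(372), np.int64(381)), (170, np.int64(372), np.int64(381)), (174, np.int64(372), np.int64(381)), (178, np.int64(371), np.int64(381)), (182, np.int64(371), np.int64(380)), (186, np.int64(375), np.int64(377))]
[[374.6, 171.9], [376.6, 134.2]]
d2 [(153, np.int64(329), np.int64(334)), (157, np.int64(328), np.int64(334)), (161, np.int64(328), np.int64(333)), (165, np.int64(328), np.int64(333)), (169, np.int64(328), np.int64(333)), (173, np.int64(328), np.int64(332)), (177, np.int64(328), np.int64(332)), (181, np.int64(329), np.int64(337)), (185, np.int64(328), np.int64(337)), (189, np.int64(328), np.int64(337)), (193, np.int64(328), np.int64(337)), (197, np.int64(328), np.int64(337)), (201, np.int64(328), np.int64(336))]
[[334.8, 189.6], [336.0, 150.0]]
```

```bash
cat >> h.py <<'E'
OFF=np.array([3.8,-.9,37])/1e3
def tcp_for(bottom,R=None): R=R or RC;return bottom-R.apply(OFF)
E
python3 - <<'E'
from h import *
delta(tcp_for(M+.045*A),RC);print(tcp_for(M+.045*A))
E
```

```text
d mm [-201.2  -95.3    5.9] turn [-35.  -3.  -1.]
[ 0.43159505 -0.13615144  0.28789284]
```

move_arm(targets=[[[0,-40,-15,0,0,0,0],[0,-80,-35,0,-7,0,0],[0,-120,-55,0,-14,-1,0],[0,-160,-75,0,-21,-2,0],[0,-201,-95,5,-28,-3,-1],[0,-201,-95,5,-35,-3,-1],[0,-201,-95,5,-35,-3,-1],[0,-201,-95,5,-35,-3,-1],[0,-201,-95,5,-35,-3,-1]]])

```text
clock: 7.05
tool_pos: [0.4382, -0.1429, 0.3351]
eef_rot: [0.709, 0.65, 0.169, 0.216]
contact_force: [-0.0, -0.7, 0.1]
opening: 0.129
finger_force: 20.0
```

```bash
python3 - <<'E'
from h import *
p,R,s=pose();print(p,s['q'].round(2),s['clock']);delta(tcp_for(M+.045*A),RC)
n=[r.camera_info(x) for x in("scene","side")]
P=[r.snapshot(x) for x in("scene","side")];save("s3",P[0]);save("d3",P[1])
L=[]
for ci,I in zip(n,P):
    u,v=proj(ci,M+.01*A)[0].astype(int);print(u,v,proj(ci,[M,M+.045*A]).round(1).tolist())
    L.append(cv2.resize(I[v-50:v+50,u-50:u+50],None,fx=4,fy=4,interpolation=cv2.INTER_CUBIC))
save("g3",np.hstack(L))
E
```

```text
[ 0.438239   -0.14292711  0.33507292] [ 0.27  0.18 -0.03  2.38 -1.    0.04  1.15] 7.05
d mm [  8.  -30.9  36. ] turn [-3.1 -0.9 -0.1]
334 142 [[331.4, 147.5], [345.8, 123.9]]
460 182 [[456.6, 186.5], [476.3, 169.8]]
```

View pics/g3.png

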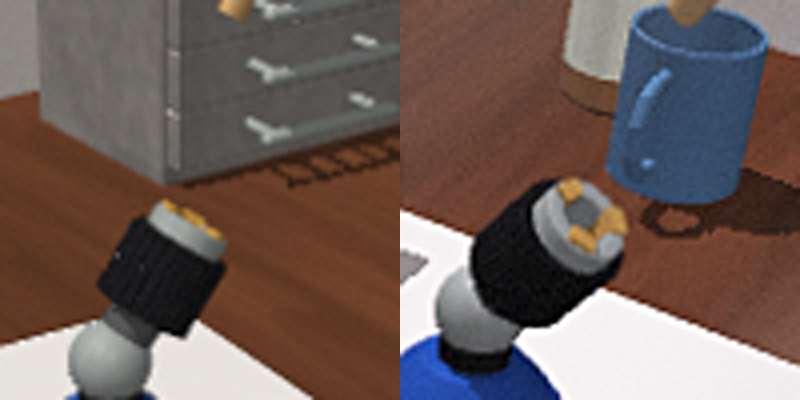

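The arm stopped short: joints 5 and 6 are at their limits (q5=-1, q6=0.04). The view shows the dowel well above the mouth, near (345,95). I fit a kinematic model from the recorded states so I can pick a reachable wrist configuration.

```bash
cat > kin.py <<'E'
import numpy as np, itertools
from scipy.optimize import least_squares
from scipy.spatial.transform import Rotation as Rn
def fk(q,k,sg):
    # k: d1,a1,d3,a3,a4,d5,a6,d7, off q7
    E=lambda ax,a:Rn.from_euler(ax,a).as_matrix()
    p=np.zeros(3);R=np.eye(3)
    def go(Rj,t):
        nonlocal p,R
        R=R@Rj;p=p+R@np.array(t)
    go(E('z',sg[0]*q[0]),[k[1],0,k[0]]);go(E('y',q[1]),[0,0,0]);go(E('z',sg[1]*q[2]),[k[3],0,k[2]])
    go(E('y',q[3]),[k[4],0,0]);go(E('z',sg[2]*q[4]),[0,0,k[5]]);go(E('y',q[5]),[k[6],0,0]);go(E('z',sg[3]*q[6]+k[8]),[0,0,k[7]])
    return p,Rn.from_matrix(R)
D=[([-1.27119,.68998,-.1945,1.56634,.15731,.9025,-.21508],[.16407,.60242,.23791],[.132463,.991188,-.000917,-.000045]),
([-.51,.44,.21,1.81,-.11,.9,-.36],[.48776,.1439,.31855],[.744,.669,0,0]),
([-.31,.53,.21,1.73,-.14,.89,-.15],[.54722,.05395,.29319],[.743,.669,-.001,-.001]),
([.27,.18,-.03,2.38,-1,.04,1.15],[.43824,-.14293,.33507],[.709,.65,.169,.216])]
E
python3 - <<'E'
from kin import *
from h import r
s=r.get_state();print(s['q'].round(4));D[3]=(s['q'],s['tool_pos'],s['eef_rot'])
def res(k,sg):
    o=[]
    for q,p,e in D:
        a,b=fk(q,k,sg);o+=list((a-p)*3)+list((Rn.from_quat(e).inv()*b).as_rotvec())
    return np.array(o)
out=[]
for sg in itertools.product([1,-1],repeat=4):
  for k8 in(0,1.57,3.14,-1.57):
    f=least_squares(res,[.3,0,.35,0,0,.35,0,.25,k8],args=(sg,));out.append((f.cost,sg,f.x))
out.sort(key=lambda o:o[0])
for o in out[:3]:print(o[0],o[1],o[2].round(3))
print(res(out[0][2],out[0][1]).reshape(-1,6).round(3))
np.savez("kin.npz",k=out[0][2],sg=out[0][1])
E
```

```text
[ 0.2667  0.1805 -0.0267  2.3839 -0.9958  0.0434  1.1423]
0.01868574828535397 (-1, -1, -1, -1) [-0.154 -0.294  0.649  0.087 -0.359  0.195 -0.062  0.223  1.569]
0.018685748285354 (-1, -1, -1, -1) [-0.154 -0.294  0.649  0.087 -0.359  0.195 -0.062  0.223  1.569]
0.018685748285354 (-1, -1, -1, -1) [-0.154 -0.294  0.649  0.087 -0.359  0.195 -0.062  0.223  1.569]
[[-0.142  0.032 -0.036 -0.     0.    -0.002]
 [-0.041  0.048  0.046 -0.004 -0.001  0.001]
 [-0.011  0.089  0.01  -0.008  0.005  0.003]
 [ 0.003 -0.015 -0.02   0.     0.    -0.002]]
```

move_arm(targets=[[[0,0,0,-40,10,0,0],[0,0,0,-40,20,0,0],[0,0,0,-40,30,0,0],[0,0,0,-40,35,0,0],[0,0,0,-40,35,0,0]]])

```text
clock: 7.78
tool_pos: [0.4175, -0.1397, 0.3705]
eef_rot: [0.74, 0.671, -0.037, -0.006]
contact_force: [0.1, 0.1, -0.6]
opening: 0.129
finger_force: 20.0
```

```bash
python3 - <<'E'
from h import *
p,R,s=pose();print(p,s['q'].round(4),s['clock'],R.as_matrix().round(3))
import json
json.dump([s['q'].tolist(),list(p),list(s['eef_rot'])],open("a1.json","w"))
E
```

```text
[ 0.4175435  -0.13967092  0.37052563] [-0.3783  0.3859  0.827   1.8792 -0.2521  1.0493  0.4503] 7.775 [[ 0.097  0.993 -0.062]
 [ 0.994 -0.099 -0.041]
 [-0.047 -0.058 -0.997]]
```

move_arm(targets=[[[0,0,0,0,0,-10,0],[0,0,0,0,0,-20,0],[0,0,0,0,0,-30,0],[0,0,0,0,0,-38,0],[0,0,0,0,0,-38,0]]])

```text
clock: 8.4
tool_pos: [0.4187, -0.1367, 0.3681]
eef_rot: [0.686, 0.639, -0.275, 0.215]
contact_force: [-0.4, 0.5, 0.4]
opening: 0.129
finger_force: 20.0
```

```bash
cat > rec.py <<'E'
from h import *
import json,sys
p,R,s=pose();print(p,s['q'].round(3),s['clock'],"\n",R.as_matrix().round(3))
json.dump([s['q'].tolist(),list(p),list(s['eef_rot'])],open(sys.argv[1]+".json","w"))
E
python3 rec.py a2
```

```text
[ 0.41869058 -0.13673036  0.36805664] [-0.911  0.642  1.13   2.015  0.186  0.847 -0.064] 8.4 
 [[ 0.034  0.994 -0.103]
 [ 0.758 -0.092 -0.645]
 [-0.651 -0.056 -0.757]]
```

```bash
cat > fit.py <<'E'
from kin import *
import json,glob
D[3]=([.2667,.1805,-.0267,2.3839,-.9958,.0434,1.1423],[.438239,-.142927,.335073],[.709,.65,.169,.216])
D+= [json.load(open(f)) for f in sorted(glob.glob("a*.json"))]
sg=[-1]*4
def frames(q):
    E=lambda ax,a:Rn.from_euler(ax,a).as_matrix();R=np.eye(3);o=[R]
    for i,ax in enumerate("zyzyzyz"):
        R=R@E(ax,q[i] if ax=='y' else -q[i]);o.append(R)
    return o
# p = base + sum R_i t_i ; columns of independent params
cols=[("b",0,0),("b",0,1),("b",0,2),("x1",1,0),("x2",2,0),("z3",3,2),("x3",3,0),("y3",3,1),("x4",4,0),("z5",5,2),("x5",5,0),("y5",5,1),("x6",6,0),("z7",7,2)]
def solve(use,D=D):
    A=[];b=[]
    for q,p,e in D:
        F=frames(q);A.append(np.array([F[cols[i][1]][:,cols[i][2]] for i in use]).T);b+=list(p)
    A=np.vstack(A);x,*_=np.linalg.lstsq(A,np.array(b),rcond=None);return x,(A@x-b).reshape(-1,3)
if __name__=="__main__":
  for use in([2,5,9,13],[2,3,5,9,13],[2,5,6,9,13],[2,5,9,12,13],[2,5,6,8,9,13],[2,3,5,6,8,9,12,13],[2,5,6,7,8,9,10,11,13],list(range(14))):
    x,e=solve(use);print([cols[i][0]+str(cols[i][2]) for i in use],x.round(3),"rms",np.sqrt((e**2).mean()).round(4),abs(e).max(1).round(3))
E
python3 fit.py
```

```text
['b2', 'z32', 'z52', 'z72'] [0.413 0.502 0.384 0.309] rms 0.0219 [0.055 0.034 0.038 0.044 0.015 0.007]
['b2', 'x10', 'z32', 'z52', 'z72'] [ 0.374 -0.032  0.566  0.385  0.326] rms 0.0213 [0.052 0.032 0.038 0.048 0.011 0.009]
['b2', 'z32', 'x30', 'z52', 'z72'] [0.411 0.484 0.027 0.363 0.293] rms 0.0217 [0.058 0.033 0.036 0.043 0.014 0.007]
['b2', 'z32', 'z52', 'x60', 'z72'] [ 0.416  0.477  0.338 -0.048  0.321] rms 0.0189 [0.059 0.032 0.034 0.006 0.011 0.012]
['b2', 'z32', 'x30', 'x40', 'z52', 'z72'] [0.42  0.503 0.034 0.027 0.367 0.295] rms 0.0214 [0.059 0.033 0.035 0.045 0.013 0.004]
['b2', 'x10', 'z32', 'x30', 'x40', 'z52', 'x60', 'z72'] [ 0.353 -0.044  0.543 -0.007 -0.029  0.335 -0.048  0.343] rms 0.0183 [0.054 0.03  0.035 0.01  0.008 0.017]
['b2', 'z32', 'x30', 'y31', 'x40', 'z52', 'x50', 'y51', 'z72'] [ 0.336  0.536  0.018 -0.044 -0.011  0.338  0.002  0.     0.297] rms 0.0036 [0.005 0.004 0.002 0.004 0.005 0.006]
['b0', 'b1', 'b2', 'x10', 'x20', 'z32', 'x30', 'y31', 'x40', 'z52', 'x50', 'y51', 'x60', 'z72'] [ 0.002 -0.     0.34  -0.02   0.019  0.527 -0.004 -0.031 -0.037  0.329
  0.016 -0.012 -0.024  0.307] rms 0.002 [0.002 0.004 0.002 0.001 0.005 0.001]
```

```bash
cat > ik.py <<'E'
from fit import *
from h import M,A,RC,OFF,Yr,rot,tcp_for
U=[2,5,7,8,9,12,13];X,e=solve(U)
LO=np.array([-3.01,-.46,-1.47,.13,-1,.04,-2.66]);HI=np.array([3.01,2.08,1.51,2.56,4.14,2.09,2.66])
def FK(q):
    F=frames(q);return sum(x*F[cols[i][1]][:,cols[i][2]] for x,i in zip(X,U)),Rn.from_matrix(F[7]@Rn.from_euler('z',np.pi/2).as_matrix())
def err(q,p,R):
    a,b=FK(q);return np.r_[(a-p)*5,(R.inv()*b).as_rotvec()]
def IK(p,R,q0,w=.003): 
    f=least_squares(lambda q:np.r_[err(q,p,R),w*(q-q0)],np.clip(q0,LO+.01,HI-.01),bounds=(LO,HI));return f.x,np.linalg.norm(err(f.x,p,R))
E
python3 - <<'E'
from ik import *
print(X.round(3),np.sqrt((e**2).mean()),abs(e).max(1).round(3))
rng=np.random.default_rng(0)
for roll in range(0,360,45):
    R=RC*Rn.from_euler('z',roll,degrees=True)
    sols=[]
    for name,p in(("pre",M+.045*A-.037*A*-1),("seat",M-.032*A+.037*A),("sleeve",M-.010*A-.019*A)):
        best=[]
        for _ in range(12):
            q,c=IK(p,R,rng.uniform(LO,HI),.0)
            if c<.003:best.append(q)
        best.sort(key=lambda q:-np.min(np.minimum(q-LO,HI-q)))
        print(roll,name,len(best),[ (b.round(2).tolist(),np.min(np.minimum(b-LO,HI-b)).round(2)) for b in best[:1]])
E
```

```text
[ 0.34   0.538 -0.042 -0.013  0.341 -0.01   0.311] 0.0036698793231410274 [0.006 0.003 0.003 0.006 0.007 0.007]
0 pre 6 [([0.65, 0.28, -0.53, 2.5, 2.56, 0.26, -2.44], np.float64(0.06))]
0 seat 6 [([0.77, 0.54, -0.8, 2.49, 2.34, 0.55, -2.21], np.float64(0.07))]
0 sleeve 8 [([0.52, 0.58, -0.44, 2.46, 2.69, 0.52, -2.55], np.float64(0.1))]
45 pre 8 [([0.25, 0.26, -0.04, 2.5, 3.17, 0.23, 2.46], np.float64(0.06))]
45 seat 8 [([0.29, 0.48, -0.1, 2.48, 3.06, 0.42, 2.56], np.float64(0.08))]
45 sleeve 8 [([-0.01, 0.61, 0.33, 2.46, 3.53, 0.56, 2.08], np.float64(0.1))]
90 pre 6 [([0.21, 0.27, 0.01, 2.5, 3.24, 0.23, 1.6], np.float64(0.06))]
90 seat 4 [([0.39, 0.48, -0.25, 2.48, 2.9, 0.43, 1.94], np.float64(0.08))]
90 sleeve 6 [([0.15, 0.57, 0.08, 2.46, 3.27, 0.5, 1.56], np.float64(0.1))]
135 pre 4 [([0.64, 0.28, -0.52, 2.5, 2.56, 0.26, 1.49], np.float64(0.06))]
135 seat 7 [([0.32, 0.48, -0.15, 2.48, 3.02, 0.42, 1.04], np.float64(0.08))]
135 sleeve 6 [([0.23, 0.57, -0.03, 2.46, 3.15, 0.49, 0.91], np.float64(0.1))]
180 pre 7 [([0.31, 0.26, -0.11, 2.5, 3.08, 0.23, 0.18], np.float64(0.06))]
180 seat 7 [([0.08, 0.5, 0.18, 2.48, 3.39, 0.45, -0.12], np.float64(0.08))]
180 sleeve 8 [([0.17, 0.57, 0.07, 2.46, 3.25, 0.5, 0.01], np.float64(0.1))]
225 pre 6 [([0.54, 0.27, -0.4, 2.5, 2.71, 0.24, -0.23], np.float64(0.06))]
225 seat 3 [([0.33, 0.48, -0.16, 2.48, 3.01, 0.42, -0.52], np.float64(0.08))]
225 sleeve 9 [([0.23, 0.57, -0.02, 2.46, 3.15, 0.49, -0.67], np.float64(0.1))]
270 pre 4 [([0.56, 0.27, -0.42, 2.5, 2.69, 0.24, -1.0], np.float64(0.06))]
270 seat 6 [([0.29, 0.48, -0.11, 2.48, 3.06, 0.42, -1.36], np.float64(0.08))]
270 sleeve 10 [([0.19, 0.57, 0.03, 2.46, 3.21, 0.5, -1.52], np.float64(0.1))]
315 pre 5 [([0.45, 0.26, -0.29, 2.5, 2.85, 0.23, -1.94], np.float64(0.06))]
315 seat 8 [([0.42, 0.48, -0.29, 2.48, 2.85, 0.43, -1.93], np.float64(0.08))]
315 sleeve 9 [([0.27, 0.56, -0.08, 2.46, 3.09, 0.49, -2.18], np.float64(0.1))]
```

```bash
cat > sim.py <<'E'
from ik import *
def track(q,p0,R0,p1,R1,n=12,w=.003):
    d=(R0.inv()*R1).as_rotvec()
    for i in range(1,n+1):
        q,c=IK(p0+(p1-p0)*i/n,R0*Rn.from_rotvec(d*i/n),q,w)
    return q,c
def tz(az,tilt): a=np.radians(az);t=np.radians(tilt);return np.array([np.sin(t)*np.cos(a),np.sin(t)*np.sin(a),-np.cos(t)])
E
python3 - <<'E'
from sim import *
q1,p1,e1=D[4];q2,p2,e2=D[5]
print("check",track(np.array(q1),np.array(p1),Rn.from_quat(e1),np.array(p2),Rn.from_quat(e2))[0].round(2),np.round(q2,2))
q0,R0=np.array(q2),Rn.from_quat(e2);p0=np.array(p2)
RP=lambda roll:RC*Rn.from_euler('z',roll,degrees=True)
for way,tl in((1,45),(1,60),(1,75)):
  for pos in([.45,-.2,.37],[.5,-.2,.37],[.45,-.2,.42],[.5,-.2,.45]):
    q,p,R=q0,p0,R0;pos=np.array(pos);S=[]
    Ra=Rn.from_rotvec(np.cross(R0.apply([0,0,1]),tz(-90,tl)))*R0
    q,c=track(q,p,R,pos,Ra,6);S.append(q.round(2).tolist())
    for az in(-60,-35,-10):
        Rb=Rn.from_euler('z',az+90,degrees=True)*Ra;q,c=track(q,pos,Ra if az==-60 else Rl,pos,Rb,6);Rl=Rb
        S.append((q.round(2).tolist(),round(c,3)))
    # down to insertion with same roll
    yt=Rl.apply([0,1,0]);Rf=rot(-A,yt);q,c=track(q,pos,Rl,M+.045*A+.037*A,Rf,10)
    print(tl,pos,S[1:],"\n   FINAL",q.round(2),round(c,3))
E
```

```text
check [-0.9   0.68  1.16  2.    0.14  0.84 -0.  ] [-0.91  0.64  1.13  2.01  0.19  0.85 -0.06]
45 [ 0.45 -0.2   0.37] [([-0.87, 0.55, 1.25, 2.31, 0.55, 0.09, 0.13], np.float64(0.0)), ([-0.33, 0.19, 0.58, 2.4, 2.26, 0.24, -1.08], np.float64(0.0)), ([0.8, 0.16, -0.42, 2.39, 3.69, 0.19, -1.95], np.float64(0.0))] 
   FINAL [ 0.24  0.26 -0.03  2.5   3.19  0.23 -1.61] 0.0
45 [ 0.5  -0.2   0.37] [([-0.78, 0.58, 1.13, 2.19, 0.49, 0.16, 0.17], np.float64(0.0)), ([-0.26, 0.26, 0.49, 2.3, 2.13, 0.21, -0.97], np.float64(0.0)), ([0.83, 0.24, -0.55, 2.29, 3.11, 0.13, -1.4], np.float64(0.0))] 
   FINAL [ 0.45  0.26 -0.28  2.5   2.86  0.23 -1.28] 0.0
45 [ 0.45 -0.2   0.42] [([-0.97, 0.42, 1.29, 2.21, 0.59, 0.3, 0.14], np.float64(0.0)), ([-0.9, 0.2, 1.26, 2.32, 1.47, 0.04, -0.24], np.float64(0.0)), ([1.74, 0.2, -1.47, 2.32, 1.31, 0.08, 0.44], np.float64(0.0))] 
   FINAL [ 1.22  0.5  -1.43  2.51  1.79  0.63 -0.29] 0.0
45 [ 0.5  -0.2   0.45] [([-0.87, 0.41, 1.16, 2.05, 0.52, 0.45, 0.23], np.float64(0.0)), ([-0.74, 0.19, 1.03, 2.18, 0.7, 0.16, 0.49], np.float64(0.0)), ([1.07, 0.11, -0.77, 2.19, -0.35, 0.
[... 1604 characters left out ...]
np.float64(0.109)), ([1.24, 0.52, -1.09, 2.56, 3.01, 0.87, -1.05], np.float64(0.125))] 
   FINAL [ 0.47  0.26 -0.3   2.5   2.83  0.23 -1.23] 0.0
75 [ 0.45 -0.2   0.42] [([-0.95, 0.65, 1.09, 2.47, 2.02, 0.63, -1.56], np.float64(0.0)), ([-0.88, 0.48, 1.27, 2.56, 3.01, 0.64, -1.99], np.float64(0.144)), ([1.68, 0.4, -1.47, 2.56, 3.02, 0.64, -1.1], np.float64(0.131))] 
   FINAL [ 0.51  0.27 -0.36  2.5   2.76  0.24 -1.16] 0.0
75 [ 0.5  -0.2   0.45] [([-0.96, 0.68, 1.19, 2.31, 1.88, 0.49, -1.34], np.float64(0.0)), ([-0.64, 0.35, 0.83, 2.54, 2.68, 0.84, -1.65], np.float64(0.0)), ([0.96, 0.24, -0.64, 2.55, 3.27, 0.86, -1.47], np.float64(0.0))] 
   FINAL [ 0.51  0.27 -0.36  2.5   2.76  0.24 -1.16] 0.0
```

```bash
python3 - <<'E'
from h import *
from sim import tz
p,R,s=pose();pos=np.array([.5,-.2,.37])
Ra=Rn.from_rotvec(np.cross(R.apply([0,0,1]),tz(-90,60)))*R
delta(pos,rot(tz(-90,60),R.apply([0,1,0])))
Rq=rot(tz(-90,60),R.apply([0,1,0]))
for az in(25,30,25):print((Rq.inv().apply([0,0,1])*az).round(1))
E
```

```text
d mm [-46.5  86.6  31. ] turn [ -6.1 -19.5  -1.1]
[-21.7  -0.1 -12.5]
[-26.   -0.1 -15. ]
[-21.7  -0.1 -12.5]
```

move_arm(targets=[[[0,-20,40,15,-3,-9.5,-0.5],[0,-46,86,31,-6,-19.5,-1],[0,-46,86,31,-6,-19.5,-1],[0,-46,86,31,-6,-19.5,-1],[0,-46,86,31,-6,-19.5,-1]]])

```text
clock: 9.02
tool_pos: [0.4973, -0.2033, 0.3724]
eef_rot: [0.618, 0.61, -0.351, 0.351]
contact_force: [-0.4, -0.1, -0.1]
opening: 0.129
finger_force: 20.0
```

move_arm(targets=[[[0,0,0,0,-7,0,-4],[0,0,0,0,-14,0,-8],[0,0,0,0,-21,0,-12],[0,0,0,0,-28,0,-16],[0,0,0,0,-35,0,-20],[0,0,0,0,-42,0,-24],[0,0,0,0,-49,0,-28],[0,0,0,0,-56,0,-32],[0,0,0,0,-62,0,-36],[0,0,0,0,-69,0,-40]]])

```text
clock: 10.28
tool_pos: [0.4983, -0.2067, 0.3574]
eef_rot: [0.294, 0.825, -0.185, 0.445]
contact_force: [-1.4, -0.5, -1.3]
opening: 0.127
finger_force: 20.0
```

```bash
python3 rec.py a3; python3 - <<'E'
from h import *
p,R,s=pose();Rf=rot(-A,R.apply([0,1,0]));delta(tcp_for(M+.045*A,Rf),Rf)
E
```

```text
[ 0.4982665  -0.20672998  0.35737365] [-0.344  0.424  0.4    2.539  2.396  0.744 -1.493] 10.275 
 [[-0.431  0.65   0.626]
 [ 0.32   0.759 -0.568]
 [-0.844 -0.044 -0.535]]
d mm [108.4  16.8 -45.2] turn [-18.6  25.8   4.3]
```

move_arm(targets=[[[0,0,0,-45,-4,6,1],[0,30,5,-45,-9,12,2],[0,60,10,-45,-14,19,3],[0,90,14,-45,-18.5,26,4.3],[0,108.5,17,-45,-18.5,26,4.3],[0,108.5,17,-45,-18.5,26,4.3],[0,108.5,17,-45,-18.5,26,4.3],[0,108.5,17,-45,-18.5,26,4.3]]])

```text
clock: 11.28
tool_pos: [0.4366, -0.133, 0.2877]
eef_rot: [0.284, 0.911, 0.034, 0.296]
contact_force: [-0.1, 0.1, 0.3]
opening: 0.129
finger_force: 20.0
```

```bash
python3 rec.py a4; python3 - <<'E'
from h import *
p,R,s=pose();Rf=rot(-A,R.apply([0,1,0]));delta(tcp_for(M+.045*A,Rf),Rf)
n=[r.camera_info(x) for x in("scene","side")]
P=[r.snapshot(x) for x in("scene","side")];save("s4",P[0]);save("d4",P[1])
L=[]
for ci,I in zip(n,P):
    u,v=proj(ci,M+.03*A)[0].astype(int);print(u,v,proj(ci,[M,M+.045*A]).round(1).tolist())
    L.append(cv2.resize(I[v-50:v+50,u-50:u+50],None,fx=4,fy=4,interpolation=cv2.INTER_CUBIC))
save("g4",np.hstack(L))
E
```

```text
[ 0.43659987 -0.13303646  0.28770408] [ 0.298  0.3   -0.133  2.536  2.996  0.3   -1.84 ] 11.275 
 [[-0.663  0.498  0.558]
 [ 0.538  0.836 -0.107]
 [-0.52   0.229 -0.823]]
d mm [ 0.4 -1.3 -2.6] turn [-0.3 -0.2 -0. ]
340 131 [[331.4, 147.5], [345.8, 123.9]]
469 175 [[456.6, 186.5], [476.3, 169.8]]
```

View pics/g4.png

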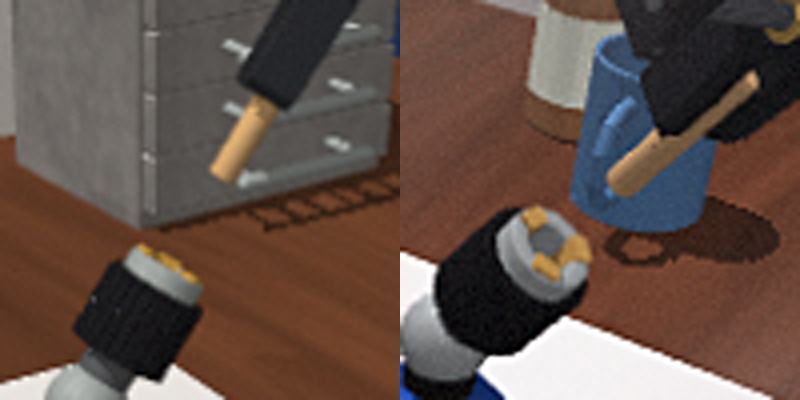

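The flipped wrist configuration worked. The dowel's lower end is at scene (345.8,124.2) and side (473.8,171.2), just above the mouth. I check it against the chuck axis.

```bash
python3 - <<'E'
from h import *
p,R,s=pose();a,b=[r.camera_info(x) for x in("scene","side")]
B,e=tri([(a,345.75,124.25),(b,473.75,171.25)]);d=B-M
print(B,e,"tool frame",R.inv().apply(B-p)*1e3,"along",d@A*1e3,"perp tool",R.inv().apply(d-A*(d@A))*1e3, "world perp",(d-A*(d@A))*1e3)
E
```

```text
[ 0.45401588 -0.13328454  0.2563834 ] [np.float64(0.001179095634055072), np.float64(0.0011790956340551144)] tool frame [ 3.95674933  1.30533559 35.20689066] along 43.84393283854684 perp tool [ 0.56262071  3.26247499 -0.01495229] world perp [1.24261928 3.03263375 0.46854941]
```

move_arm(targets=[[[0,0,-2,10,0,0,0],[0,0,-2,25,0,0,0],[0,0,-2,38,0,0,0],[0,0,-2,45,0,0,0],[0,0,-2,52,0,0,0],[0,0,-2,52,0,0,0]]])

```text
clock: 12.12
tool_pos: [0.4637, -0.1403, 0.2425]
eef_rot: [0.285, 0.912, 0.034, 0.294]
contact_force: [-0.4, 1.0, -0.2]
opening: 0.125
finger_force: 20.0
```

```bash
python3 rec.py a5; python3 - <<'E'
from h import *
p,R,s=pose();Rf=rot(-A,R.apply([0,1,0]));delta(tcp_for(M-.032*A,Rf),Rf);print(s['contact_force'],s['moment'])
n=[r.camera_info(x) for x in("scene","side")]
P=[r.snapshot(x) for x in("scene","side")]
L=[]
for ci,I in zip(n,P):
    u,v=proj(ci,M+.03*A)[0].astype(int)
    L.append(cv2.resize(I[v-50:v+50,u-50:u+50],None,fx=4,fy=4,interpolation=cv2.INTER_CUBIC))
save("g5",np.hstack(L))
E
```

```text
[ 0.46365039 -0.14034816  0.24252578] [ 0.303  0.455 -0.144  2.535  3.002  0.45  -1.839] 12.125 
 [[-0.665  0.5    0.555]
 [ 0.539  0.835 -0.106]
 [-0.517  0.229 -0.825]]
d mm [-1.6  2.2 21.3] turn [-0.4 -0.5 -0. ]
[-0.44993919  0.95259365 -0.22922187] [0.10851685 0.56001269 0.00423017]
```

View pics/g5.png

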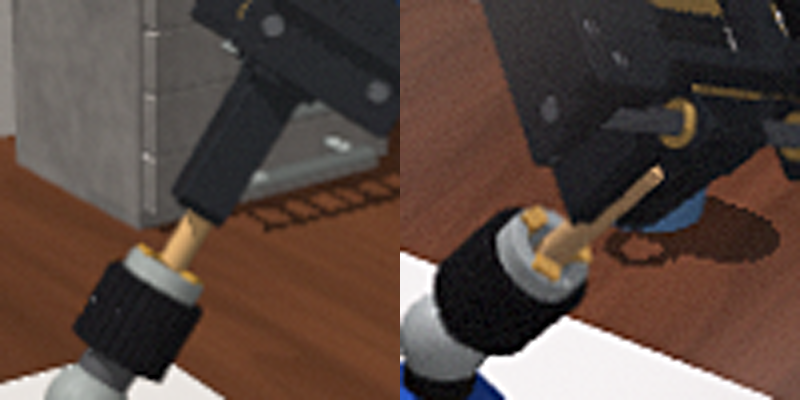

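The dowel is inside the mouth with no side force. I advance to the bottom.

move_arm(targets=[[[0,-0.5,0.5,6,0,0,0],[0,-1,0.5,12,0,0,0],[0,-1,0.5,16,0,0,0],[0,-1,0.5,17,0,0,0],[0,-1,0.5,17,0,0,0]]])

```text
clock: 12.85
tool_pos: [0.4739, -0.1423, 0.2294]
eef_rot: [0.285, 0.912, 0.034, 0.294]
contact_force: [0.4, -0.3, -0.8]
opening: 0.127
finger_force: 20.0
```

move_arm(targets=[[[0,0,0,1,0,0,0],[0,0,0,2,0,0,0],[0,0,0,3,0,0,0],[0,0,0,3,0,0,0]]])

```text
clock: 13.35
tool_pos: [0.4756, -0.1426, 0.2271]
eef_rot: [0.285, 0.912, 0.034, 0.294]
contact_force: [-0.4, -0.3, 0.2]
opening: 0.123
finger_force: 20.0
```

move_arm(targets=[[[0,0,0,1,0,0,0],[0,0,0,2,0,0,0],[0,0,0,2,0,0,0],[0,0,0,2,0,0,0]]])

```text
clock: 13.85
tool_pos: [0.4758, -0.1428, 0.226]
eef_rot: [0.285, 0.912, 0.034, 0.294]
contact_force: [-6.0, 2.5, 10.3]
opening: 0.127
finger_force: 20.0
```

move_arm(targets=[[[0,0,0,0.5,0,0,0],[0,0,0,1,0,0,0],[0,0,0,1.5,0,0,0],[0,0,0,1.5,0,0,0]]])

```text
clock: 14.35
tool_pos: [0.4754, -0.1429, 0.2253]
eef_rot: [0.285, 0.912, 0.034, 0.294]
contact_force: [-14.6, 1.8, 23.0]
opening: 0.125
finger_force: 20.0
```

The axial force rose from contact to 27 N at the expected depth, so the dowel is on the bottom. I back off the push, open, and centre on the axis.

move_arm(targets=[[[0,0,0,-1,0,0,0],[0,0,0,-1.5,0,0,0],[1,0,0,-1.5,0,0,0],[1,0,0,-1.5,0,0,0],[1,0,0,-1.5,0,0,0],[1,0,0,-1.5,0,0,0],[1,0,0,-1.5,0,0,0]]])

```text
clock: 15.22
tool_pos: [0.4768, -0.1428, 0.2254]
eef_rot: [0.285, 0.912, 0.034, 0.294]
contact_force: [0.4, -0.1, -0.5]
opening: 0.672
finger_force: 0.0
```

```bash
cat > ax.py <<'E'
from h import *
p,R,s=pose();Rf=rot(-A,R.apply([0,1,0]))
print("along",(p-M)@A*1e3,"q",s['q'].round(2),"cl",s['clock'],"open",s['opening'],"Ftool",R.inv().apply(s['contact_force']).round(1),"Mtool",R.inv().apply(s['moment']).round(2))
delta(M+A*((p-M)@A),Rf)
E
python3 ax.py; python3 - <<'E'
from h import *
n=[r.camera_info(x) for x in("scene","side")]
P=[r.snapshot(x) for x in("scene","side")];save("s6",P[0]);save("d6",P[1])
for ci in n:print(proj(ci,[M,M+.032*A]).round(1).tolist())
for ci,I,nm in zip(n,P,"ab"):
    u,v=proj(ci,M+.02*A)[0].astype(int);J=I[v-25:v+25,u-25:u+25];H=hsv(J).astype(int)
    m=(H[...,0]>8)&(H[...,0]<22)&(H[...,1]>50)&(H[...,1]<165)&(H[...,2]>95);print([([b[0]+u-25,b[1]+v-25]+b[2:],c) for b,c in blobs(m)])
E
```

```text
along 4.6323496524802374 q [ 0.3   0.51 -0.14  2.52  3.    0.5  -1.84] cl 15.225 open 0.6717628399591545 Ftool [-0.   0.   0.6] Mtool [ 0.23  0.49 -0.02]
d mm [3.3 0.7 0. ] turn [-0.4 -0.4 -0. ]
[[331.4, 147.5], [341.6, 130.8]]
[[456.6, 186.5], [470.4, 174.8]]
[([np.int64(312), np.int64(131), 6, 7, 20], [2.2, 22.2]), ([np.int64(318), np.int64(135), 10, 11, 30], [10.2, 27.8]), ([np.int64(338), np.int64(135), 24, 27, 426], [39.6, 37.6]), ([np.int64(312), np.int64(139), 8, 15, 63], [2.3, 32.2])]
[([np.int64(457), np.int64(162), 8, 7, 22], [21.1, 11.6]), ([np.int64(450), np.int64(176), 6, 8, 28], [12.8, 25.1]), ([np.int64(452), np.int64(176), 38, 28, 375], [28.5, 34.7])]
```

move_arm(targets=[[[1,3.3,0.7,0,-0.4,-0.4,0],[1,3.3,0.7,0,-0.4,-0.4,-10],[1,3.3,0.7,0,-0.4,-0.4,-20],[1,3.3,0.7,0,-0.4,-0.4,-30],[1,3.3,0.7,0,-0.4,-0.4,-40],[1,3.3,0.7,0,-0.4,-0.4,-50],[1,3.3,0.7,0,-0.4,-0.4,-60],[1,3.3,0.7,0,-0.4,-0.4,-70],[1,3.3,0.7,0,-0.4,-0.4,-80],[1,3.3,0.7,0,-0.4,-0.4,-80]]])

```text
clock: 16.58
tool_pos: [0.4747, -0.1401, 0.2237]
eef_rot: [-0.368, 0.881, -0.161, 0.251]
contact_force: [0.6, 0.7, -0.1]
opening: 1.004
finger_force: 0.0
```

```bash
python3 ax.py
```

```text
along 4.667819874000492 q [ 0.07  0.54  0.23  2.55  3.42  0.56 -0.84] cl 16.575 open 1.003764465668203 Ftool [-0.8  0.2  0.3] Mtool [-0.41  0.32  0.08]
d mm [ 0.1 -0.4 -0. ] turn [ 0.4  0.1 -0. ]
```

move_arm(targets=[[[1,0,0,0,0,0,-10],[1,0,0,0,0,0,-20],[1,0,0,0,0,0,-30],[1,0,0,0,0,0,-40],[1,0,0,0,0,0,-50],[1,0,0,0,0,0,-60],[1,0,0,0,0,0,-70],[1,0,0,0,0,0,-80],[1,0,0,0,0,0,-90],[1,0,0,0,0,0,-90]]])

```text
clock: 17.82
tool_pos: [0.4748, -0.1402, 0.2237]
eef_rot: [0.882, -0.364, 0.291, -0.064]
contact_force: [-0.4, -0.2, -0.2]
opening: 0.997
finger_force: 0.0
```

```bash
python3 ax.py
```

```text
along 4.596524437692562 q [-0.15  0.61  0.61  2.56  3.78  0.69  0.41] cl 17.825 open 0.9970621716124527 Ftool [-0.2  0.4 -0.1] Mtool [-0.33 -0.6   0.04]
d mm [ 0.2  0.  -0. ] turn [-0.1  0.4  0. ]
```

move_arm(targets=[[[1,0,0,15,0,0,0],[1,0,0,31.5,0,0,0],[1,0,0,31.5,0,0,-10],[1,0,0,31.5,0,0,-20],[1,0,0,31.5,0,0,-30],[1,0,0,31.5,0,0,-40],[1,0,0,31.5,0,0,-50],[1,0,0,31.5,0,0,-60],[1,0,0,31.5,0,0,-60]]])

```text
clock: 18.95
tool_pos: [0.4925, -0.1435, 0.1977]
eef_rot: [0.946, 0.125, 0.284, 0.09]
contact_force: [-0.5, -0.8, -0.0]
opening: 1.0
finger_force: 0.0
```

```bash
python3 ax.py
```

```text
along -26.9808617082666 q [-0.25  0.8   0.87  2.54  3.96  0.91  1.27] cl 18.95 open 0.9996995987918181 Ftool [-0.6  0.6 -0.2] Mtool [ 0.24 -0.67 -0.06]
d mm [ 0.3  0.3 -0. ] turn [-0.4  0.2  0. ]
```

Now I grip the sleeve.

move_arm(targets=[[[0.3,0,0,0,0,0,0],[0.3,0,0,0,0,0,0],[0.3,0,0,0,0,0,0],[0.3,0,0,0,0,0,0],[0.3,0,0,0,0,0,0],[0.3,0,0,0,0,0,0]]], newtons=45)

```text
clock: 19.7
tool_pos: [0.4924, -0.1428, 0.1978]
eef_rot: [0.946, 0.128, 0.284, 0.09]
contact_force: [0.2, 2.0, 0.6]
opening: 0.487
finger_force: 45.0
```

```bash
python3 ax.py
```

```text
along -26.753935442290327 q [-0.25  0.8   0.87  2.54  3.96  0.91  1.28] cl 19.7 open 0.48713197643903033 Ftool [ 1.1 -1.7 -0.5] Mtool [ 0.72 -0.55  0.02]
d mm [ 0.   0.9 -0. ] turn [-0.5  0.1  0. ]
```

move_arm(targets=[[[0.3,0,0,0,0,0,8],[0.3,0,0,0,0,0,16],[0.3,0,0,0,0,0,24],[0.3,0,0,0,0,0,32],[0.3,0,0,0,0,0,40],[0.3,0,0,0,0,0,48],[0.3,0,0,0,0,0,56],[0.3,0,0,0,0,0,64],[0.3,0,0,0,0,0,70],[0.3,0,0,0,0,0,70]]])

```text
clock: 20.95
tool_pos: [0.4924, -0.143, 0.1978]
eef_rot: [0.849, -0.437, 0.284, -0.089]
contact_force: [-0.7, 1.5, -1.8]
opening: 0.484
finger_force: 45.1
```

```bash
python3 ax.py
```

```text
along -26.76141831226965 q [-0.11  0.69  0.56  2.54  3.71  0.74  0.28] cl 20.95 open 0.48441271252992546 Ftool [-2.2  0.3  1. ] Mtool [-0.06 -1.12  0.17]
d mm [ 0.7  0.2 -0. ] turn [-0.   0.5  0. ]
```

move_arm(targets=[[[0.3,0,0,0,0,0,8],[0.3,0,0,0,0,0,16],[0.3,0,0,0,0,0,24],[0.3,0,0,0,0,0,32],[0.3,0,0,0,0,0,40],[0.3,0,0,0,0,0,48],[0.3,0,0,0,0,0,56],[0.3,0,0,0,0,0,62],[0.3,0,0,0,0,0,66],[0.3,0,0,0,0,0,66]]], newtons=60)

```text
clock: 22.2
tool_pos: [0.4921, -0.143, 0.1976]
eef_rot: [-0.475, 0.828, -0.19, 0.229]
contact_force: [-0.6, 2.5, -0.2]
opening: 0.483
finger_force: 60.0
```

```bash
python3 ax.py
```

```text
along -26.78551165928548 q [ 0.07  0.62  0.23  2.53  3.41  0.63 -0.59] cl 22.2 open 0.4831298438652089 Ftool [-1.9  1.8 -0.4] Mtool [-1.47 -0.55  0.1 ]
d mm [ 0.3 -0.9 -0. ] turn [ 0.5  0.2 -0. ]
```

move_arm(targets=[[[0.3,0,0,0,0,0,3],[0.3,0,0,0,0,0,6],[0.3,0,0,0,0,0,9],[0.3,0,0,0,0,0,12],[0.3,0,0,0,0,0,14],[0.3,0,0,0,0,0,14]]])

```text
clock: 22.95
tool_pos: [0.4921, -0.143, 0.1976]
eef_rot: [-0.37, 0.88, -0.161, 0.251]
contact_force: [0.2, 3.4, -0.4]
opening: 0.487
finger_force: 60.0
```

```bash
python3 ax.py
```

```text
along -26.774946023344885 q [ 0.11  0.62  0.16  2.53  3.34  0.61 -0.77] cl 22.95 open 0.4866143393927991 Ftool [-2.5  2.3  0.1] Mtool [-1.94 -0.35 -0.01]
d mm [ 0.1 -1.  -0. ] turn [ 0.5  0.1 -0. ]
```

move_arm(targets=[[[0.3,0,0,0,0,0,3],[0.3,0,0,0,0,0,6],[0.3,0,0,0,0,0,8],[0.3,0,0,0,0,0,8]]])

```text
clock: 23.45
tool_pos: [0.4921, -0.1429, 0.1976]
eef_rot: [-0.307, 0.904, -0.143, 0.261]
contact_force: [-1.4, 4.3, -0.9]
opening: 0.486
finger_force: 60.0
```

```bash
python3 ax.py
```

```text
along -26.767573931222074 q [ 0.13  0.61  0.12  2.52  3.3   0.6  -0.87] cl 23.45 open 0.4863686938806127 Ftool [-1.5  4.4 -0.5] Mtool [-2.37 -0.12  0.02]
d mm [-0.  -1.1 -0. ] turn [ 0.5  0.  -0. ]
```

```bash
python3 - <<'E'
from h import *
J=cv2.cvtColor(cv2.imread("pics/w2.png"),cv2.COLOR_BGR2RGB);w2=np.load("w2.npz")
H=hsv(J[175:200,285:335]).astype(int);m=(H[...,0]<13)&(H[...,1]>110)&(H[...,2]>120);bl=max(blobs(m),key=lambda b:b[0][4]);print(bl)
u,v=bl[1][0]+285,bl[1][1]+175
# angle: sleeve surface point at mid (26 below mouth) r=.0225
e1=np.cross(A,[0,1,0]);e1/=np.linalg.norm(e1);e2=np.cross(A,e1)
def pt(th,h=-.026,rr=.0225):return M+A*h+rr*(np.cos(th)*e1+np.sin(th)*e2)
T=np.radians(np.arange(0,360,2));t0=T[np.argmin([np.linalg.norm(proj(w2,pt(t))[0]-[u,v]) for t in T])];print("mark0",np.degrees(t0),[np.linalg.norm(proj(w2,pt(t0))[0]-[u,v])])
# clockwise looking along -A => negative about A
for n in("scene","side","wrist"):
    ci=r.camera_info(n);I=r.snapshot(n);save("t_"+n,I)
    c=-np.array(ci['R']).T@np.array(ci['t'])
    for dt in(0,.9,1.8,2.4,2.76):
        th=t0-dt;P=pt(th);nrm=(P-M-A*-.026)/.0225;print(n,dt,proj(ci,P)[0].round(1),"facing",((c-P)@nrm/np.linalg.norm(c-P)).round(2))
    c0=proj(ci,pt(0,rr=0))[0].astype(int);x,y=max(c0[0]-45,0),max(c0[1]-45,0)
    H=hsv(I[y:y+90,x:x+90]).astype(int);m=(H[...,0]<12)&(H[...,1]>130)&(H[...,2]>120)
    print(n,c0,[([b[0]+x,b[1]+y]+b[2:],np.array(c)+[x,y]) for b,c in blobs(m,6)])
E
```

```text
([7, 6, 37, 11, 193], [23.9, 11.3])
mark0 124.0 [np.float64(6.497530872395786)]
scene 0 [312.4 153.5] facing -0.27
scene 0.9 [319.5 156.6] facing -0.91
scene 1.8 [329.2 162.7] facing -0.88
scene 2.4 [333.7 166.3] facing -0.49
scene 2.76 [334.7 167.6] facing -0.15
scene [323 160] []
side 0 [447.2 183.5] facing -0.64
side 0.9 [456.7 192.6] facing -0.72
side 1.8 [458.3 203.9] facing -0.28
side 2.4 [454.  208.3] facing 0.15
side 2.76 [449.9 208.9] facing 0.4
side [446 195] []
wrist 0 [263.9 314.6] facing -0.09
wrist 0.9 [286.7 277.9] facing 0.28
wrist 1.8 [334.3 272. ] facing 0.34
wrist 2.4 [360.1 289.3] facing 0.16
wrist 2.76 [368.2 304.8] facing -0.0
wrist [316 318] []
```

```bash
python3 - <<'E'
from h import *
L=[]
for n,c,k in(("side",(456,190),35),("scene",(328,152),35),("wrist",(318,300),75)):
    I=cv2.imread(f"pics/t_{n}.png")[c[1]-k:c[1]+k,c[0]-k:c[0]+k];L.append(cv2.resize(I,(266,266) if n!="wrist" else (266,266),interpolation=cv2.INTER_CUBIC))
cv2.imwrite("pics/t.png",np.hstack(L))
E
```

```text
(no output)
```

View pics/t.png

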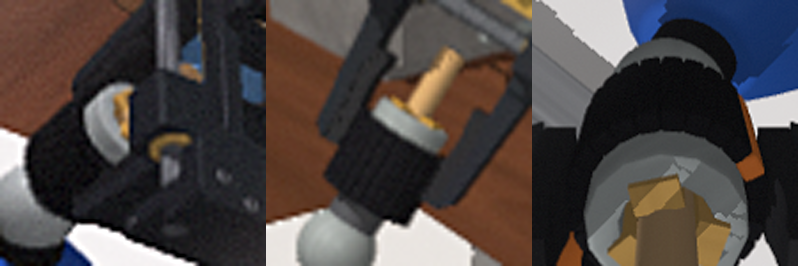

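The last view shows the sleeve's orange mark at wrist (365,304), where I predicted it for a 2.76 rad turn. So the sleeve follows the grip without slipping, and the jaws are nearly on the dowel. I keep tightening.

move_arm(targets=[[[0.3,0,0,0,0,0,3],[0.3,0,0,0,0,0,6],[0.3,0,0,0,0,0,8],[0.3,0,0,0,0,0,8]]])

```text
clock: 24.1
tool_pos: [0.4921, -0.1428, 0.1976]
eef_rot: [-0.243, 0.923, -0.124, 0.271]
contact_force: [-0.7, 5.9, -3.4]
opening: 0.485
finger_force: 60.0
```

```bash
python3 ax.py; python3 -c "
from h import *
s=r.get_state();print(s['joint_torque'].round(2))"
```

```text
along -26.76505459063664 q [ 0.16  0.61  0.08  2.52  3.26  0.6  -0.97] cl 24.1 open 0.4854596858929387 Ftool [-1.   6.5  1.8] Mtool [-2.76  0.1   0.02]
d mm [-0.2 -1.1 -0. ] turn [ 0.5 -0.1  0. ]
[  3.05 -37.97   5.06  -4.78  -1.65   3.48  -0.06]
```

move_arm(targets=[[[0.3,0,0,0,0,0,3],[0.3,0,0,0,0,0,6],[0.3,0,0,0,0,0,8],[0.3,0,0,0,0,0,8]]])

```text
clock: 24.6
tool_pos: [0.4921, -0.1428, 0.1976]
eef_rot: [-0.178, 0.938, -0.105, 0.279]
contact_force: [-2.0, 5.6, -3.3]
opening: 0.488
finger_force: 60.1
```

```bash
python3 ax.py; python3 -c "
from h import *
s=r.get_state();print(s['joint_torque'].round(2))"
```

```text
along -26.764547984945292 q [ 0.18  0.61  0.04  2.52  3.22  0.59 -1.07] cl 24.6 open 0.48819706491305964 Ftool [1.  6.6 1. ] Mtool [-2.7   0.39 -0.02]
d mm [-0.3 -1.1 -0. ] turn [ 0.5 -0.1  0. ]
[  3.12 -38.01   4.86  -4.84  -1.66   3.55  -0.08]
```

```bash
cat > mk.py <<'E'
from h import *
import sys
def marks(I,x0=240,x1=420,y0=240,y1=360):
    H=hsv(I[y0:y1,x0:x1]).astype(int);m=(H[...,0]<13)&(H[...,1]>150)&(H[...,2]>60)
    return [([b[0]+x0,b[1]+y0]+b[2:],(np.array(c)+[x0,y0]).tolist()) for b,c in blobs(m,8)]
if __name__=="__main__":
    O=cv2.cvtColor(cv2.imread("pics/t_wrist.png"),cv2.COLOR_BGR2RGB)
    print("old",hsv(O)[300:308:4,360:370:4].tolist(),marks(O))
    ci=r.camera_info("wrist");I=r.snapshot("wrist");save(sys.argv[1],I);print("new",marks(I))
    e1=np.cross(A,[0,1,0]);e1/=np.linalg.norm(e1);e2=np.cross(A,e1)
    for dt in(2.2,2.5,2.76,3.04,3.3):
        th=np.radians(124)-dt;print(dt,[proj(ci,M+A*h+.0225*(np.cos(th)*e1+np.sin(th)*e2))[0].round(1).tolist() for h in(-.012,-.026)])
E
python3 mk.py v1
```

```text
old [[[120, 34, 15], [0, 57, 18], [12, 106, 77]], [[120, 28, 18], [90, 46, 11], [12, 199, 104]]] [([358, 279, 16, 48, 265], [365.8, 311.0]), ([264, 356, 3, 4, 12], [265.0, 357.5])]
new [([358, 279, 16, 48, 265], [365.7, 311.0]), ([240, 287, 2, 8, 12], [240.3, 290.5])]
2.2 [[343.3, 288.8], [340.9, 274.5]]
2.5 [[357.9, 297.8], [354.3, 282.9]]
2.76 [[367.4, 308.3], [363.0, 292.7]]
3.04 [[373.5, 321.6], [368.8, 305.1]]
3.3 [[375.2, 334.6], [370.4, 317.3]]
```

```bash
python3 - <<'E'
from h import *
p,R,s=pose();m=np.array(s['moment']);f=np.array(s['contact_force']);print("raw m",m,"f",f,"A comp",m@A);print("minus pxF",m-np.cross(p,f))
I=cv2.cvtColor(cv2.imread("pics/v1.png"),cv2.COLOR_BGR2RGB)
H=hsv(I[300:375,270:370]).astype(int)
for nm,m in(("brass",(H[...,0]>14)&(H[...,0]<24)&(H[...,1]>150)&(H[...,2]>90)),("beech",(H[...,0]>8)&(H[...,0]<20)&(H[...,1]>40)&(H[...,1]<150)&(H[...,2]>70))):
    print(nm,[([b[0]+270,b[1]+300]+b[2:],c) for b,c in blobs(m)])
E
```

```text
raw m [2.07132964 1.39709912 1.29252153] f [-1.22224368  5.0928843  -2.53494075] A comp 0.03663324012426439
minus pxF [ 2.71572824  0.39129399 -1.03891809]
brass []
beech [([290, 323, 62, 52, 2308], [49.9, 52.4])]
```

move_arm(targets=[[[1,0,0,0,0,0,0],[1,0,0,0,0,0,0],[1,0,0,0,0,0,0],[1,0,0,0,0,0,0],[1,0,0,0,0,0,0],[1,0,0,0,0,0,0]]])

```text
clock: 25.4
tool_pos: [0.4926, -0.1436, 0.1981]
eef_rot: [-0.177, 0.938, -0.106, 0.279]
contact_force: [0.4, 1.0, 0.2]
opening: 1.001
finger_force: 0.0
```

```bash
python3 mk.py v2; python3 ax.py; python3 - <<'E'
from mk import *
I=cv2.cvtColor(cv2.imread("pics/v2.png"),cv2.COLOR_BGR2RGB);print("wide",marks(I,120,520,200,380))
for n in("scene","side"):
    ci=r.camera_info(n);I=r.snapshot(n);c=proj(ci,M-.02*A)[0].astype(int);print(n,marks(I,c[0]-30,c[0]+30,c[1]-30,c[1]+30))
E
```

```text
old [[[120, 34, 15], [0, 57, 18], [12, 106, 77]], [[120, 28, 18], [90, 46, 11], [12, 199, 104]]] [([358, 279, 16, 48, 265], [365.8, 311.0]), ([264, 356, 3, 4, 12], [265.0, 357.5])]
new [([354, 270, 16, 48, 362], [361.3, 297.6]), ([240, 285, 4, 12, 30], [240.9, 290.3])]
2.2 [[346.0, 288.1], [343.5, 273.9]]
2.5 [[360.6, 297.1], [356.9, 282.3]]
2.76 [[370.1, 307.7], [365.6, 292.1]]
3.04 [[376.2, 320.9], [371.3, 304.5]]
3.3 [[377.8, 334.0], [372.9, 316.7]]
along -26.7816645144811 q [ 0.18  0.61  0.04  2.52  3.22  0.59 -1.07] cl 25.45 open 0.9966233516265766 Ftool [-0.7  0.5 -0.3] Mtool [-0.3   0.45  0.01]
d mm [ 0.  -0.1 -0. ] turn [ 0.4 -0.1  0. ]
wide [([120, 262, 39, 73, 2141], [137.1, 299.7]), ([354, 270, 16, 48, 362], [361.3, 297.6]), ([227, 283, 17, 16, 200], [234.8, 290.7]), ([363, 359, 14, 19, 165], [370.3, 370.1])]
scene [([np.int64(295), np.int64(127), 38, 48, 630], [305.7, 151.8]), ([np.int64(334), np.int64(133), 21, 53, 522], [345.7, 154.2])]
side [([np.int64(418), np.int64(186), 13, 5, 19], [424.1, 188.0])]
```

```bash
cat > ang.py <<'E'
from h import *
from scipy.optimize import least_squares
e1=np.cross(A,[0,1,0]);e1/=np.linalg.norm(e1);e2=np.cross(A,e1)
def fit(ci,u,v,Mo=M,g=None):
    best=None
    for t in np.arange(0,2*np.pi,.3):
        f=least_squares(lambda x:proj(ci,Mo+A*x[1]*.01+.0232*(np.cos(x[0])*e1+np.sin(x[0])*e2))[0]-[u,v],[t,-2.6],bounds=([-10,-4.5],[20,-.8]))
        P=Mo+A*f.x[1]*.01;n=np.cos(f.x[0])*e1+np.sin(f.x[0])*e2;c=-np.array(ci['R']).T@np.array(ci['t'])
        fac=(c-P-n*.0232)@n
        if f.cost<1 and fac>-.02 and(best is None or fac>best[2]):best=(f.x[0]%(2*np.pi),f.x[1]*10,fac,f.cost)
    return best
E
python3 - <<'E'
from ang import *
w2=np.load("w2.npz");a0=fit(w2,285+23.9,175+11.3);print("w2",a0)
ci=r.camera_info("wrist");a1=fit(ci,361.3,297.6);print("now",a1,"turn",(a0[0]-a1[0])%(2*np.pi))
a2=fit(ci,365.7,311.0,M+np.array([.0005,-.0008,.0005]));print("held",a2,"turn",(a0[0]-a2[0])%(2*np.pi))
E
```

```text
w2 (np.float64(2.4876121161058298), np.float64(-13.963856416343186), np.float64(0.10568716454941782), np.float64(8.315911654285546e-23))
now (np.float64(5.969952321414178), np.float64(-9.838987127940433), np.float64(0.03604522838465548), np.float64(5.4929962552349494e-24)) turn 2.800845101871238Traceback (most recent call last):
  File "<stdin>", line 4, in <module>
TypeError: 'NoneType' object is not subscriptable
```

The mark stayed on the sleeve when the fingers opened, so the sleeve has turned roughly 2.8 rad. The torque is not up yet. I regrip at 60 N and keep turning.

move_arm(targets=[[[0.3,0,0,0,0,0,0],[0.3,0,0,0,0,0,0],[0.3,0,0,0,0,0,0],[0.3,0,0,0,0,0,0],[0.3,0,0,0,0,0,0],[0.3,0,0,0,0,0,4],[0.3,0,0,0,0,0,8],[0.3,0,0,0,0,0,12],[0.3,0,0,0,0,0,12]]], newtons=60)

```text
clock: 26.68
tool_pos: [0.4923, -0.1428, 0.1977]
eef_rot: [-0.079, 0.951, -0.075, 0.288]
contact_force: [-1.1, 2.2, -1.3]
opening: 0.485
finger_force: 60.0
```

```bash
cat > tq.py <<'E'
from mk import *
p,R,s=pose();print(s['clock'],"Mz",[float((R.inv().apply(s['moment'])).round(2)[2])],"M",R.inv().apply(s['moment']).round(2),"F",R.inv().apply(s['contact_force']).round(1),"t7",s['joint_torque'].round(2)[4:],"q",s['q'].round(2),s['opening'])
I=r.snapshot("wrist");print([m for m in marks(I) if m[0][4]>60]);delta(p,rot(-A,R.apply([0,1,0])))
E
python3 tq.py
```

```text
26.675 Mz [-0.0] M [-0.8   0.58 -0.  ] F [1.2 2.5 0.2] t7 [-0.48  2.53 -0.15] q [ 0.22  0.6  -0.02  2.52  3.16  0.59 -1.21] 0.4854070482953885
[([351, 270, 16, 47, 379], [358.5, 297.0])]
d mm [-0. -0.  0.] turn [ 0.5 -0.2  0. ]
```

move_arm(targets=[[[0.3,0,0,0,0,0,4],[0.3,0,0,0,0,0,8],[0.3,0,0,0,0,0,12],[0.3,0,0,0,0,0,16],[0.3,0,0,0,0,0,20]]])

```text
clock: 27.35
tool_pos: [0.4937, -0.143, 0.1987]
eef_rot: [0.085, 0.95, -0.025, 0.299]
contact_force: [1.5, -1.1, 4.1]
opening: 0.484
finger_force: 60.0
```

```bash
python3 tq.py
```

```text
27.35 Mz [-1.77] M [-0.28 -0.53 -1.77] F [-3.7 -0.8 -2.4] t7 [-1.47  1.33 -1.54] q [ 0.28  0.6  -0.12  2.52  3.05  0.58 -1.45] 0.48360759358362276
[([347, 263, 17, 47, 419], [354.5, 288.6])]
d mm [0.3 0.  0. ] turn [ 0.4 -0.1 -0.2]
```

move_arm(targets=[[[0.3,0,0,0,0,0,2],[0.3,0,0,0,0,0,4],[0.3,0,0,0,0,0,4]]])

```text
clock: 27.78
tool_pos: [0.4951, -0.1435, 0.1997]
eef_rot: [0.119, 0.946, -0.014, 0.301]
contact_force: [1.9, 0.6, 7.8]
opening: 0.487
finger_force: 60.0
```

```bash
python3 tq.py
```

```text
27.775 Mz [-1.25] M [-0.56 -0.5  -1.25] F [-5.9  1.4 -5.4] t7 [-1.31  0.58 -1.21] q [ 0.29  0.6  -0.14  2.51  3.03  0.58 -1.5 ] 0.4865958077565097
[([344, 256, 17, 47, 452], [351.4, 281.1])]
d mm [ 0. -0.  0.] turn [0.3 0.1 0. ]
```

The torque rose to 1.8 Nm and the fingers then slipped on the sleeve, so it is firmly tight. I release and check that it stays put.

move_arm(targets=[[[1,0,0,0,0,0,0],[1,0,0,0,0,0,0],[1,0,0,0,0,0,0],[1,0,0,0,0,0,0],[1,0,0,0,0,0,0],[1,0,0,0,0,0,0]]])

```text
clock: 28.58
tool_pos: [0.4925, -0.1436, 0.198]
eef_rot: [0.121, 0.947, -0.014, 0.298]
contact_force: [0.1, 0.1, 0.6]
opening: 0.999
finger_force: 0.0
```

```bash
python3 tq.py;python3 ax.py; python3 - <<'E'
from h import *
n=[r.camera_info(x) for x in("scene","side")]
P=[r.snapshot(x) for x in("scene","side")]
a=[]
for ci,I,nm in zip(n,P,"ab"):
    print(proj(ci,[M,M+.032*A]).round(1).tolist());u,v=proj(ci,M+.022*A)[0].astype(int);J=I[v-20:v+20,u-20:u+20];H=hsv(J).astype(int)
    m=(H[...,0]>8)&(H[...,0]<22)&(H[...,1]>50)&(H[...,1]<165)&(H[...,2]>95);print([([b[0]+u-20,b[1]+v-20]+b[2:],(np.array(c)+[u-20,v-20]).round(1)) for b,c in blobs(m)])
E
```

```text
28.575 Mz [0.01] M [-0.    0.55  0.01] F [-0.4  0.2 -0.5] t7 [0.17 2.09 0.  ] q [ 0.29  0.6  -0.14  2.52  3.03  0.58 -1.51] 0.9988662378234404
[([326, 256, 15, 44, 535], [332.3, 278.1]), ([391, 311, 29, 49, 658], [402.0, 333.3])]
d mm [ 0. -0.  0.] turn [ 0.3 -0.3  0. ]
along -26.780911081900616 q [ 0.29  0.6  -0.14  2.52  3.03  0.58 -1.51] cl 28.625 open 1.000335575958979 Ftool [-0.1 -0.2  0.4] Mtool [0.05 0.57 0.03]
d mm [-0.1 -0.1 -0. ] turn [ 0.3 -0.3  0. ]
[[331.4, 147.5], [341.6, 130.8]]
[([np.int64(326), np.int64(129), 22, 22, 239], array([337.6, 139.9]))]
[[456.6, 186.5], [470.4, 174.8]]
[([np.int64(466), np.int64(171), 17, 5, 39], array([472.6, 173. ])), ([np.int64(474), np.int64(192), 12, 6, 34], array([479.6, 194.4]))]
```

```bash
python3 - <<'E'
from ang import *
ci=r.camera_info("wrist")
def th(ci,u,v,Mo,h):
    T=np.radians(np.arange(0,360,.5));d=np.array([np.linalg.norm(proj(ci,Mo+A*h+.0228*(np.cos(t)*e1+np.sin(t)*e2))[0]-[u,v]) for t in T])
    c=-np.array(ci['R']).T@np.array(ci['t'])
    for i,t in enumerate(T):
        n=np.cos(t)*e1+np.sin(t)*e2
        if (c-(Mo+A*h))@n<.015:d[i]=99
    return T[d.argmin()],d.min()
w2=np.load("w2.npz")
for h in(-.014,-.018,-.022,-.026):
    a=th(w2,308.9,186.3,M,h);b=th(ci,332.3,278.1,M,h);c=th(ci,351.4,281.1,M-np.array([.0026,.0001,.0017]),h)
    print(h,"w2",a,"now",b,"held",c,"turn now",(a[0]-b[0])%(2*np.pi),"held",(a[0]-c[0])%(2*np.pi))
E
```

```text
-0.014 w2 (np.float64(2.4870941840919194), np.float64(0.5450630264931879)) now (np.float64(5.8817595792208905), np.float64(1.787913030339526)) held (np.float64(5.489060497522167), np.float64(0.764834796703181)) turn now 2.888519912050615 held 3.281218993749339
-0.018 w2 (np.float64(2.4085543677521746), np.float64(2.296751927013762)) now (np.float64(5.8643062867009474), np.float64(2.1396096437269425)) held (np.float64(5.436700619962337), np.float64(3.7048786783256453)) turn now 2.8274333882308134 held 3.255039054969424
-0.022 w2 (np.float64(2.303834612632515), np.float64(4.806629616422271)) now (np.float64(5.838126347921032), np.float64(5.839776321766487)) held (np.float64(5.375614096142535), np.float64(6.319296415683629)) turn now 2.748893571891069 held 3.211405823669566
-0.026 w2 (np.float64(2.181661564992912), np.float64(6.912748145196394)) now (np.float64(5.820673055401089), np.float64(9.338022659306624)) held (np.float64(5.305800926062762), np.float64(8.599502169154489)) turn now 2.644173816771409 held 3.159045946109736
```

move_arm(targets=[[[0.3,0,0,0,0,0,0],[0.3,0,0,0,0,0,0],[0.3,0,0,0,0,0,0],[0.3,0,0,0,0,0,0],[0.3,0,0,0,0,0,0],[0.3,0,0,0,0,0,0]]], newtons=60)

```text
clock: 29.48
tool_pos: [0.4927, -0.1429, 0.198]
eef_rot: [0.12, 0.947, -0.014, 0.298]
contact_force: [0.6, 2.9, 0.0]
opening: 0.487
finger_force: 60.0
```

```bash
python3 tq.py
```

```text
29.475 Mz [-0.01] M [-0.38  0.51 -0.01] F [0.1 2.9 0. ] t7 [-0.23  2.14 -0.02] q [ 0.29  0.6  -0.14  2.52  3.03  0.58 -1.51] 0.4871073911667023
[([324, 256, 15, 43, 538], [330.4, 277.9])]
d mm [-0. -0. -0.] turn [ 0.3 -0.3  0. ]
```

move_arm(targets=[[[0.3,0,0,0,0,0,3],[0.3,0,0,0,0,0,6],[0.3,0,0,0,0,0,6],[0.3,0,0,0,0,0,6]]])

```text
clock: 30.02
tool_pos: [0.4927, -0.143, 0.198]
eef_rot: [0.17, 0.939, 0.002, 0.298]
contact_force: [-0.4, 4.5, 1.6]
opening: 0.486
finger_force: 60.0
```

```bash
python3 tq.py
```

```text
30.025 Mz [-0.04] M [-0.92  0.63 -0.04] F [ 0.9  4.3 -2. ] t7 [-0.64  2.23 -0.02] q [ 0.31  0.6  -0.17  2.51  2.99  0.58 -1.58] 0.4862655163304251
[([324, 256, 15, 43, 529], [330.5, 278.0]), ([411, 304, 9, 14, 76], [416.1, 310.1])]
d mm [-0. -0. -0.] turn [ 0.3 -0.3  0. ]
```

move_arm(targets=[[[0.3,0,0,0,0,0,3],[0.3,0,0,0,0,0,6],[0.3,0,0,0,0,0,8],[0.3,0,0,0,0,0,8]]])

```text
clock: 30.58
tool_pos: [0.4927, -0.1431, 0.198]
eef_rot: [0.236, 0.925, 0.023, 0.297]
contact_force: [-0.3, 6.3, 0.2]
opening: 0.484
finger_force: 60.0
```

```bash
python3 tq.py
```

```text
30.575 Mz [-0.08] M [-1.01  0.83 -0.08] F [ 2.9  5.5 -1. ] t7 [-0.81  2.31 -0.09] q [ 0.34  0.6  -0.21  2.51  2.95  0.58 -1.68] 0.48376312419782475
[([324, 255, 15, 44, 545], [330.3, 277.7])]
d mm [-0. -0.  0.] turn [ 0.2 -0.4  0. ]
```

move_arm(targets=[[[0.3,0,0,0,0,0,3],[0.3,0,0,0,0,0,6],[0.3,0,0,0,0,0,6]]])

```text
clock: 31.0
tool_pos: [0.4926, -0.1432, 0.198]
eef_rot: [0.284, 0.911, 0.039, 0.296]
contact_force: [0.9, 4.4, 1.0]
opening: 0.482
finger_force: 60.0
```

```bash
python3 tq.py
```

```text
31.0 Mz [-0.08] M [-0.88  0.88 -0.08] F [ 1.2  4.3 -0.7] t7 [-0.77  2.33 -0.13] q [ 0.36  0.6  -0.24  2.51  2.92  0.58 -1.75] 0.48227296476470527
[([324, 255, 15, 44, 551], [330.3, 277.8])]
d mm [ 0. -0.  0.] turn [ 0.2 -0.4  0. ]
```

move_arm(targets=[[[0.3,0,0,0,0,0,2],[0.3,0,0,0,0,0,4],[0.3,0,0,0,0,0,6],[0.3,0,0,0,0,0,6]]])

```text
clock: 31.55
tool_pos: [0.4926, -0.1432, 0.198]
eef_rot: [0.33, 0.896, 0.054, 0.294]
contact_force: [0.8, 4.2, 1.6]
opening: 0.488
finger_force: 60.0
```

```bash
python3 tq.py
```

```text
31.55 Mz [-1.14] M [-0.66  0.91 -1.14] F [ 1.4  4.2 -1.3] t7 [-1.45  2.34 -1.18] q [ 0.38  0.6  -0.27  2.51  2.89  0.58 -1.82] 0.4875724682496872
[([323, 255, 15, 44, 540], [329.6, 277.5])]
d mm [ 0.  0. -0.] turn [ 0.2 -0.4  0. ]
```

move_arm(targets=[[[0.3,0,0,0,0,0,2],[0.3,0,0,0,0,0,4],[0.3,0,0,0,0,0,6],[0.3,0,0,0,0,0,6]]])

```text
clock: 32.1
tool_pos: [0.4919, -0.1424, 0.1975]
eef_rot: [0.376, 0.877, 0.069, 0.289]
contact_force: [0.4, 5.6, -0.8]
opening: 0.485
finger_force: 60.0
```

```bash
python3 tq.py
```

```text
32.1 Mz [-1.82] M [-0.55  1.36 -1.82] F [4.1 3.9 0.4] t7 [-2.09  2.95 -1.87] q [ 0.4   0.61 -0.3   2.51  2.86  0.59 -1.9 ] 0.48471121040572224
[([318, 257, 14, 44, 527], [324.2, 279.6])]
d mm [-0. -0.  0.] turn [ 0.1 -0.6  0. ]
```

The torque onset is sharp: 0.08, then 1.14, then 1.82 Nm. This time I unload the tool gently before releasing so the sleeve doesn't kick back.

move_arm(targets=[[[0.3,0,0,0,0,0,-1],[0.3,0,0,0,0,0,-2],[0.3,0,0,0,0,0,-3],[0.3,0,0,0,0,0,-3]]])

```text
clock: 32.65
tool_pos: [0.4918, -0.1424, 0.1975]
eef_rot: [0.355, 0.886, 0.062, 0.291]
contact_force: [0.5, 7.7, -0.8]
opening: 0.485
finger_force: 60.0
```

```bash
python3 tq.py
```

```text
32.65 Mz [-0.23] M [-1.02  1.54 -0.23] F [5.2 5.7 0.2] t7 [-1.12  3.06 -0.2 ] q [ 0.39  0.61 -0.29  2.51  2.87  0.58 -1.86] 0.484924450491664
[([319, 257, 15, 44, 531], [325.5, 279.8])]
d mm [-0. -0. -0.] turn [ 0.1 -0.6  0. ]
```

move_arm(targets=[[[0.3,0,0,0,0,0,-0.4],[0.3,0,0,0,0,0,-0.4],[0.3,0,0,0,0,0,-0.4]]], newtons=15)

```text
clock: 33.08
tool_pos: [0.4919, -0.1425, 0.1975]
eef_rot: [0.353, 0.887, 0.061, 0.291]
contact_force: [0.0, 7.6, -0.1]
opening: 0.495
finger_force: 15.0
```

```bash
python3 tq.py
```

```text
33.075 Mz [-0.14] M [-1.03  1.49 -0.14] F [ 5.   5.6 -0.7] t7 [-1.03  3.   -0.1 ] q [ 0.38  0.61 -0.29  2.51  2.87  0.58 -1.86] 0.4951347705579286
[([319, 257, 14, 44, 535], [325.3, 279.2])]
d mm [-0.  0. -0.] turn [ 0.1 -0.6 -0. ]
```

move_arm(targets=[[[0.3,0,0,0,0,0,0],[0.3,0,0,0,0,0,0],[0.3,0,0,0,0,0,0]]], newtons=3)

```text
clock: 33.5
tool_pos: [0.4923, -0.1431, 0.1978]
eef_rot: [0.353, 0.887, 0.061, 0.292]
contact_force: [0.0, 6.7, 1.0]
opening: 0.496
finger_force: 3.0
```

```bash
python3 tq.py
```

```text
33.5 Mz [-0.15] M [-0.91  1.25 -0.15] F [ 3.9  5.3 -1.4] t7 [-0.9   2.72 -0.1 ] q [ 0.38  0.61 -0.29  2.51  2.87  0.58 -1.86] 0.49575158767661354
[([319, 256, 14, 43, 532], [325.3, 277.9])]
d mm [-0. -0.  0.] turn [ 0.1 -0.5  0. ]
```

move_arm(targets=[[[0.5,0,0,0,0,0,0],[0.55,0,0,0,0,0,0],[0.6,0,0,0,0,0,0],[0.7,0,0,0,0,0,0],[0.7,0,0,0,0,0,0]]])

```text
clock: 34.17
tool_pos: [0.4924, -0.1442, 0.198]
eef_rot: [0.352, 0.887, 0.06, 0.292]
contact_force: [-0.3, -0.6, -0.6]
opening: 0.7
finger_force: 0.0
```

```bash
python3 tq.py
```

```text
34.175 Mz [-0.02] M [ 0.27  0.41 -0.02] F [ 0.  -0.8  0.4] t7 [ 0.33  2.02 -0.02] q [ 0.39  0.61 -0.28  2.51  2.87  0.59 -1.85] 0.700473731153906
[([300, 254, 16, 44, 542], [307.7, 276.6])]
d mm [-0.1 -0.1  0. ] turn [ 0.1 -0.4  0. ]
```

```bash
python3 - <<'E'
from ang import *
ci=r.camera_info("wrist");w2=np.load("w2.npz")
def th(ci,u,v,h):
    c=-np.array(ci['R']).T@np.array(ci['t']);b=(9e9,0)
    for t in np.radians(np.arange(0,360,.5)):
        n=np.cos(t)*e1+np.sin(t)*e2
        if (c-(M+A*h))@n>.015:b=min(b,(np.linalg.norm(proj(ci,M+A*h+.0228*n)[0]-[u,v]),t))
    return b
for h in(-.012,-.014,-.017):
    a,b=th(w2,308.9,186.3,h),th(ci,307.7,276.6,h);print(h,a,b,"turn",(a[1]-b[1])%(2*np.pi))
E
python3 ax.py
```

```text
-0.012 (np.float64(2.0420922412521954), np.float64(2.5132741228718345)) (np.float64(4.232453752680909), np.float64(5.785766470361202)) turn 3.0106929596902186
-0.014 (np.float64(0.5450630264931879), np.float64(2.4870941840919194)) (np.float64(2.227026283066562), np.float64(5.794493116621174)) turn 2.9757863746503315
-0.017 (np.float64(1.6152614400609477), np.float64(2.426007660272118)) (np.float64(0.6841093410705502), np.float64(5.811946409141117)) turn 2.897246558310587
along -26.77309582381068 q [ 0.38  0.61 -0.28  2.51  2.87  0.59 -1.85] cl 34.225 open 0.6968494366557455 Ftool [-0.5 -0.4  0.5] Mtool [ 0.33  0.5  -0.  ]
d mm [0.1 0.3 0. ] turn [ 0.1 -0.4  0. ]
```

move_arm(targets=[[[1,0,0,0,0,0,0],[1,0,0,0,0,0,0],[1,0,0,-15,0,0,0],[1,0,0,-30,0,0,0],[1,0,0,-50,0,0,0],[1,0,0,-70,0,0,0],[1,0,0,-90,0,0,0],[1,0,0,-90,0,0,0]]])

```text
clock: 35.22
tool_pos: [0.4418, -0.1348, 0.273]
eef_rot: [0.351, 0.887, 0.06, 0.293]
contact_force: [0.3, 0.8, 0.1]
opening: 1.004
finger_force: 0.0
```

```bash
python3 ax.py; python3 - <<'E'
from h import *
for nm in("scene","side"):
    ci=r.camera_info(nm);I=r.snapshot(nm);save("f_"+nm,I)
    print(nm,proj(ci,[M,M+.002*A,M+.016*A,M+.032*A]).round(1).tolist());u,v=proj(ci,M+.018*A)[0].astype(int);J=I[v-25:v+25,u-25:u+25];H=hsv(J).astype(int)
    m=(H[...,0]>8)&(H[...,0]<20)&(H[...,1]>60)&(H[...,1]<150)&(H[...,2]>150);print([([b[0]+u-25,b[1]+v-25]+b[2:],(np.array(c)+[u-25,v-25]).round(1)) for b,c in blobs(m)])
E
```

```text
along 64.16096506998903 q [ 0.42  0.36 -0.3   2.55  2.85  0.37 -1.85] cl 35.225 open 1.0035166322568876 Ftool [0.3 0.8 0. ] Mtool [ 0.32  0.38 -0.08]
d mm [0.9 0.1 0. ] turn [ 0.1 -0.3  0. ]
scene [[331.4, 147.5], [332.1, 146.4], [336.5, 139.1], [341.6, 130.8]]
[([np.int64(330), np.int64(129), 14, 21, 104], array([336.2, 138.3]))]
side [[456.6, 186.5], [457.5, 185.7], [463.4, 180.7], [470.4, 174.8]]
[([np.int64(453), np.int64(172), 21, 19, 98], array([462.9, 178.7]))]
```

The sleeve is left at about 2.9 rad, and the dowel is seen on the axis with its top at the expected 32 mm. To check the clamping, I grip the dowel gently and nudge it sideways.

move_arm(targets=[[[1,0.5,0,25,0,0,0],[1,0.9,0,45,0,0,0],[1,0.9,0,58,0,0,0],[0,0.9,0,58,0,0,0],[0,0.9,0,58,0,0,0],[0,0.9,0,58,0,0,0],[0,0.9,0,58,0,0,0],[0,0.9,0,58,0,0,0],[0,0.9,0,58,0,0,0],[0,0.9,0,58,0,0,0]]], newtons=10)

```text
clock: 36.58
tool_pos: [0.4741, -0.1398, 0.2239]
eef_rot: [0.351, 0.888, 0.06, 0.292]
contact_force: [0.0, 0.9, -0.6]
opening: 0.229
finger_force: 0.0
```

```bash
python3 ax.py
```

```text
along 5.257972977196087 q [ 0.4   0.52 -0.3   2.53  2.86  0.53 -1.85] cl 36.575 open 0.22858546029299998 Ftool [0.8 0.4 0.4] Mtool [ 0.28  0.4  -0.03]
d mm [-0.8 -0.  -0. ] turn [ 0.1 -0.4  0. ]
```

move_arm(targets=[[[0,1,0,0,0,0,0],[0,2,0,0,0,0,0],[0,2,0,0,0,0,0]]])

```text
clock: 36.95
tool_pos: [0.4736, -0.1392, 0.2234]
eef_rot: [0.352, 0.887, 0.06, 0.293]
contact_force: [0.6, -2.6, 3.1]
opening: 0.132
finger_force: 10.0
```

```bash
python3 ax.py
```

```text
along 5.196416819637139 q [ 0.4   0.53 -0.3   2.54  2.85  0.54 -1.85] cl 36.95 open 0.13203010198659257 Ftool [-3.5 -0.6 -2. ] Mtool [ 0.48 -0.31 -0.03]
d mm [-1.7  0.  -0. ] turn [ 0.1 -0.3  0. ]
```

move_arm(targets=[[[0,-1,0,0,0,0,0],[0,-2.5,0,0,0,0,0],[0,-2.5,0,0,0,0,0],[0,-2.5,0,0,0,0,0]]])

```text
clock: 37.45
tool_pos: [0.4737, -0.1394, 0.2236]
eef_rot: [0.351, 0.888, 0.06, 0.291]
contact_force: [-0.5, 1.4, -1.8]
opening: 0.127
finger_force: 10.0
```

```bash
python3 ax.py
```

```text
along 5.238438284288228 q [ 0.4   0.52 -0.3   2.53  2.86  0.52 -1.84] cl 37.45 open 0.12746614557573846 Ftool [2.1 0.2 1. ] Mtool [0.28 0.85 0.01]
d mm [-1.4  0.  -0. ] turn [ 0.1 -0.5  0. ]
```

move_arm(targets=[[[0,1,0,0,0,0,3],[0,1.5,0,0,0,0,6],[0,1.5,0,0,0,0,6]]])

```text
clock: 37.83
tool_pos: [0.4736, -0.1391, 0.2235]
eef_rot: [0.397, 0.868, 0.075, 0.289]
contact_force: [-0.4, 0.2, -1.1]
opening: 0.129
finger_force: 10.0
```

```bash
python3 ax.py
```

```text
along 5.245820140060829 q [ 0.42  0.53 -0.33  2.53  2.82  0.53 -1.92] cl 37.825 open 0.12948943686245848 Ftool [ 0.8 -0.5  0.7] Mtool [ 0.35  0.53 -0.05]
d mm [-1.8  0.1 -0. ] turn [ 0.1 -0.4  0. ]
```

The nudges met resistance in both directions, and the tool moved only about 0.3 mm of a commanded 2.5 mm. The dowel is clamped. I release and retreat.

move_arm(targets=[[[1,0,0,0,0,0,0],[1,0,0,0,0,0,0],[1,0,0,0,0,0,0],[1,0,0,0,0,0,0],[1,0,0,0,0,0,0],[1,0,0,-20,0,0,0],[1,0,0,-45,0,0,0],[1,0,0,-60,0,0,0],[1,0,0,-60,0,0,0]]])

```text
clock: 38.95
tool_pos: [0.4397, -0.1334, 0.2736]
eef_rot: [0.397, 0.868, 0.075, 0.29]
contact_force: [0.8, 0.3, 0.1]
opening: 0.997
finger_force: 0.0
```

```bash
python3 ax.py; python3 - <<'E'
from h import *
for nm in("scene","side"):
    ci=r.camera_info(nm);I=r.snapshot(nm);O=cv2.cvtColor(cv2.imread(f"pics/{nm}0.png"),cv2.COLOR_BGR2RGB)
    u,v=proj(ci,M+.018*A)[0].astype(int);J=I[v-25:v+25,u-25:u+25];H=hsv(J).astype(int)
    m=(H[...,0]>8)&(H[...,0]<20)&(H[...,1]>60)&(H[...,1]<150)&(H[...,2]>150);print([([b[0]+u-25,b[1]+v-25]+b[2:],(np.array(c)+[u-25,v-25]).round(1)) for b,c in blobs(m)])
    d=cv2.medianBlur(cv2.absdiff(I,O).max(2),5)>45;print(nm,"changed",[b for b,c in blobs(d,40)])
E
```

```text
along 65.9876571205233 q [ 0.45  0.35 -0.34  2.55  2.8   0.37 -1.91] cl 38.95 open 0.9973327040450262 Ftool [-0.3  0.7  0.4] Mtool [ 0.36  0.41 -0.08]
d mm [-1.   0.2 -0. ] turn [ 0.1 -0.3  0. ]
[([np.int64(330), np.int64(129), 14, 21, 105], array([336.2, 138.3]))]
scene changed [[385, 0, 65, 54, 2028], [549, 0, 41, 22, 540], [628, 0, 6, 12, 51], [352, 34, 38, 63, 1055], [398, 69, 9, 7, 46], [383, 80, 15, 11, 85], [538, 82, 7, 19, 80], [346, 99, 21, 15, 126], [331, 130, 13, 16, 101], [368, 231, 17, 30, 280]]
[([np.int64(453), np.int64(172), 21, 19, 107], array([462.7, 178.9]))]
side changed [[451, 0, 189, 180, 16011], [453, 172, 21, 23, 208], [326, 250, 21, 38, 347], [549, 353, 72, 80, 2420], [516, 364, 42, 45, 521], [610, 368, 30, 73, 1348]]
```

```bash
python3 -c "
from plant import r
print(r.finish_job())"
```

```text
the job is handed in; nothing more can be done
None
```

The short dowel is clamped in the chuck, standing on the bottom of the bore, and I handed the job in at about 39 s. I turned the sleeve clockwise until it came up firm at about 1.8 Nm; it sprang back a little on release to about 2.9 rad, but the dowel held when I nudged it sideways, and nothing else on the stool or in the rack moved.

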